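# Weigh the silver on the fold-down closet scale

### The arm

A 6-joint arm with a two-finger parallel gripper is mounted at the origin on the work surface. World frame = base frame: x ahead of the robot, y to its left, z up, the work surface at z = 0. Lengths are in m, angles in rad, forces in N, time in s.
With the tool pointing down it reaches from about 0.4 to 0.825 m from the base axis. Payload 7 kg.
Tool frame: the origin (TCP) lies on the front face of the gripper's body, between the roots of the fingers; the fingertips stand 66 mm ahead of it and the grasp point (between the pads) lies 47 mm ahead of it; z points along the fingers, y is the line along which they close (so a half turn about z gives the same grasp; the last joint's range is limited). The gripper opens to 88 mm and grips with 3 to 60 N. Pads are 19 mm wide; open, the fingers measure 130 mm over their backs; the gripper's body (78 mm by 193 mm) begins 47 mm behind the grasp point.
Start: joints at [-1.025, 0.359, 0.012, 0, -1.224, -0.288], TCP at [0.172, -0.653, 0.292] pointing down, gripper open.
Joint ranges: [-3.07, 3.07], [-1.43, 2.12], [-1.02, 1.25], [-3.03, 1.67], [-3.05, -0], [-3.03, 3.03]. Speed limits (rad/s): [2.39, 2.39, 3.01, 3.14, 3.14, 3.14].

### API

Orientations are given as [roll, pitch, yaw] about the fixed x, y, z axes, in that order (R = Rz(yaw) Ry(pitch) Rx(roll)).
In Python, from station import arm gives the robot as it stands. The module is installed in compiled form; this text tells all that it offers.
- The arm moves only by the tool move_arm, never from a script. Its argument "increments" is a list of rows, each an object of numbers: "jaw": the gripper command: -1 is shut, 1 is fully open, values between are in proportion; "dx", "dy", "dz": the shift along the tool's x, y, z in m; "twist": the turn about the tool's z in rad. A call has 1 to 12 rows; each row shifts and turns the commanded pose from where the row before left it, along the tool's axes as they then stand; what a row does not reach is not made up. A row lasts 1/12 s, in which the tool goes at most 41.7 mm and 7.16 degrees, less where a joint would pass 70% of its speed; a pose out of reach is approached as far as the arm can. A call is refused whole if a number of a shift passes 0.0417 or a number of a turn 0.125, either way. A call with a gripper value outside its range is refused whole. The fingers move at their own pace and stop on an object; "force" is the grip in N (left out, the last holds). Time passes only in rows, so rows that do not move let the fingers close. It gives the time, the measured TCP pose, the force, the opening and the grip force at its end, in the units of the state.
- arm.get_state(): the state, without advancing time (a new reading comes with each control period).
- arm.grab_frame(name): name is "scene" or "side" or "wrist"; returns the picture (480x640x3 uint8, blue, green, red); there is no depth.
- arm.camera_info(name): a dict with "K" (3x3 intrinsics, pixels), "extrinsics" (4x4, takes a point from camera to world coordinates). Camera axes: x right, y down, z forward; pixel columns grow to the right and rows downward; lengths in m; the calibration is good to about 2 mm. A picture is of the moment at which its call begins: read the wrist's pose just before it. camera_info takes no time and is no camera call; for the wrist camera it gives the pose at the moment of the call.
- arm.job_done(): hands the job in; it is judged then, once.
Trained networks look in the newest picture that a camera, given by its name, has taken for a name from the list of things; names that differ only in an ending like _2 or _b are one class to them, and where a whole thing is asked for, a point or a joint stands for the part that bears it (a point fixed in the world has none). Each returns a list of dicts, best first, with "score" (0 to 1); they miss things now and then, are a little off and sometimes report something else, mostly with a low value. They report only what shows in the picture. A call takes as long as a camera call.
- arm.find_in(camera, name): "position" ([x, y, z] in m, in world coordinates, good to about 4 mm: the middle of the surface that is visible of it).
- arm.silhouettes(camera, name): "pixels" (480x640 bool, what is visible of it).
- arm.pinpoint(camera, name): "position" ([x, y, z] in m, in world coordinates, good to about 4 mm: a listed point, or the origin of a listed thing).
The state is a dict: "t": time; "q": joint angles; "qd": joint speeds; "joint_efforts": joint torques, N m; "eef_pos": TCP position; "ee_rot": TCP orientation; "force": force on the tool from outside, world axes, zero at the start; "moment": the same for the moment, N m; "width": finger opening in m; "gripper_force": force on a finger pad.
Only numpy, scipy, OpenCV 4.12 (cv2) and the standard library are available. Lean on these libraries where they do the work, as an engineer would, in place of code of your own. Each camera call takes 0.05 s, during which the arm holds its last target. There are 200 camera calls.

### The job

Pull both slide-out supports of the fold-down weighing ledge all the way out, and only then lower its flap until it lies level on them. Stand the empty white ceramic bowl in the middle of the flap's round steel weighing plate, let go, and press the tare button while the bowl is still empty. Then put every silver piece lying on the shelf (lighter, penknife, atomiser, comb case: whichever are there) into the bowl and leave it all in place; do not press tare again once silver is in the bowl, and leave the watch stand, the sunglasses stand and the cufflink cup where they are.

Things in the scene. Friction and masses are not known exactly. Their poses are not given: they have to be found in the camera images.
- station: Fixed walnut base of the fold-down weighing ledge, 156 deep x 320 wide x 61 mm high, with a low back board (144 to 156 mm behind its front face, top 161 mm above the shelf). Origin on the shelf under the middle of its front face; x to the rear (away from the robot at yaw 0), y to its left, z up. It may be shifted and turned a little.
- flap_hinge (a point): Middle of the flap's hinge axis, 75 mm above the shelf, straight above the station's origin; the axis runs along the station's y.
- flap (a joint): Flap angle, rad: 0 upright, 1.571 level on the supports, tipping towards the station's -x. Board 180 from the hinge x 280 wide x 14 mm; its inside face (towards station +x when upright, up when level) lies in the plane of the hinge axis. A friction hinge (0.4 N m) holds it where it is left; pushing the inside face near the free edge takes 3 to 5 N. Unsupported it can sag past level.
- flap_edge (a point): Middle of the flap's free edge on its inside face, 180 mm from the hinge axis (the top edge when upright). Behind the upright flap 140 mm are free up to the low back board.
- plate (a point): Centre of the top surface of the round steel weighing plate, 130 mm diameter, standing 6 mm proud of the flap's inside face, 90 mm from the hinge axis and 35 mm to the right (station -y) of the middle. Its own x axis is the normal of the plate (up when the flap is level), its z points from hinge to free edge.
- tare_top (a point): Centre of the top of the round grey tare button (28 mm diameter, in a black housing 44 mm diameter and 12 mm high) on the flap's inside face, 90 mm from the hinge and 100 mm to the left (station +y) of the middle; the top stands 21 mm proud of the flap. Pressed square to the flap (straight down when level).
- tare (a joint): Travel of the tare button, m: 0 out, 0.005 fully pressed (takes about 5 N, springs back). It counts as pressed beyond 0.003.
- support_left (a joint): Travel of the left (station +y) slide-out support, m: 0 pushed in, 0.090 all the way out; slides along the station's -x, friction about 2 N.
- support_left_grip (a point): Grip point on the left support's pull: a steel bar 14 mm thick (along station y), 28 mm high (13 to 41 mm above the shelf), sticking out of the station's front by 110 mm when pushed in. Point at mid height, 25 mm behind its front end (85 mm before the station's front face when pushed in), 105 mm left of the middle. Pinch it from above, fingers on its two sides.
- support_right (a joint): Travel of the right (station -y) slide-out support, as the left one.
- support_right_grip (a point): Grip point on the right support's pull, as the left one, 105 mm right of the middle.
- bowl: Deep ceramic ring tray: a round white bowl, 152 mm across, 48 mm high, nearly straight wall 9 mm thick, inner floor 6 mm above its underside, inside about 131 mm across, about 0.3 kg. Origin at the centre of its underside, z up. Can be picked up by pinching the wall from above.
- lighter: Silver lighter, a flat box 64 x 26 x 14 mm, lying on the shelf. Origin at its centre, x along its length, y across its width. May be absent.
- penknife: Closed silver penknife, 86 x 18 x 14 mm, rounded. Origin at its centre, x along its length, y across its width. May be absent.
- atomiser: Silver perfume atomiser lying down, square in section with rounded edges: body 50 mm long, 20 x 20 mm, and a slimmer 16 x 16 mm cap at its +x end; 73 mm long overall, reaching from -36 to +37 mm in x. Origin on the middle line, 11 mm from the body's middle towards the cap. May be absent.
- comb_case: Flat silver comb case 90 x 24 x 12 mm. Origin at its centre, x along its length, y across its width. May be absent.
- watch_stand: Steel watch stand, T-shaped: disc foot 90 mm across, crossbar 100 mm long and 44 mm thick, 76 mm high overall. Origin under its foot. Not to be disturbed.
- sunglasses_stand: Black plastic sunglasses stand, foot 90 x 110 mm, 74 mm high. Origin under its foot. Not to be disturbed.
- cufflink_cup: White silicone cufflink cup, 72 mm across, 70 mm high. Origin under its middle. Not to be disturbed.

How it is judged:
On the way, in this order (a step that is already met when the one before it is completed fails the run):
1. both supports are pulled all the way out (value of joint each of support_left, support_right above 0.08 m), for 0.2 s.
2. the flap lies level on the supports (all of step 1 and value of joint flap between 1.53 and 1.61 rad), for 0.3 s.
3. the bowl stands in the middle of the weighing plate and is let go (horizontal distance between bowl and plate below 0.025 m and x of bowl in the frame of plate between -0.005 and 0.006 m and angle between bowl's own z axis and vertical below 0.08 rad and value of joint flap between 1.53 and 1.61 rad and contact force between the fingers and bowl below 0.1 N), for 0.3 s.
4. tare is pressed with the empty bowl on the plate (horizontal distance between bowl and plate below 0.025 m and x of bowl in the frame of plate between -0.005 and 0.006 m and angle between bowl's own z axis and vertical below 0.08 rad and value of joint tare above 0.003 m and horizontal distance between each of lighter, penknife, atomiser, comb_case and bowl above 0.085 m), for 0.05 s.
At the end, for the whole second after the job is handed in: Supports at least 80 of 90 mm out; flap level on them (1.53 to 1.61 rad); bowl upright on the plate within 25 mm of its centre; every piece present at rest in the bowl (origin within 60 mm of its axis, 0 to 55 mm above its underside); tare button released (all of step 2 and horizontal distance between bowl and plate below 0.025 m and x of bowl in the frame of plate between -0.005 and 0.006 m and angle between bowl's own z axis and vertical below 0.08 rad and value of joint tare below 0.0015 m and linear speed of bowl below 0.02 m/s and horizontal distance between each of lighter, penknife, atomiser, comb_case and bowl below 0.06 m and z of lighter in the frame of bowl between 0 and 0.055 m and linear speed of each of lighter, penknife, atomiser, comb_case below 0.03 m/s and z of penknife in the frame of bowl between 0 and 0.055 m and z of atomiser in the frame of bowl between 0 and 0.055 m and z of comb_case in the frame of bowl between 0 and 0.055 m); the robot touches nothing.
It fails at once if the flap is lowered past about halfway while a support is not pulled out (value of joint flap above 0.8 rad and value of joint any of support_left, support_right below 0.075 m).
It fails at once if tare is pressed with silver in the bowl (value of joint tare above 0.003 m and ((horizontal distance between lighter and bowl below 0.06 m and z of lighter in the frame of bowl above 0 m) or (horizontal distance between penknife and bowl below 0.06 m and z of penknife in the frame of bowl above 0 m) or (horizontal distance between atomiser and bowl below 0.06 m and z of atomiser in the frame of bowl above 0 m) or (horizontal distance between comb_case and bowl below 0.06 m and z of comb_case in the frame of bowl above 0 m))).
It fails at once if a bystander is shifted more than 40 mm or knocked over (distance of any of watch_stand, sunglasses_stand, cufflink_cup from where it was at the start of the episode above 0.04 m or angle between any of watch_stand, sunglasses_stand, cufflink_cup's own z axis and vertical above 0.5 rad).
Of lighter, penknife, atomiser, comb_case only 2 to 4 are there at a start; the rules pass over those that are not, and their reading is None.
At some moment in a run one of lighter, penknife, atomiser, comb_case may be knocked a few centimetres aside while the robot is not near it.
It also fails if it takes over 210 s, if anything falls off the work surface, if the arm or the gripper's body presses on something with over 40 N, if the wrist force passes 120 N, or if a joint passes its speed limit or range.

## Working session

There is one attempt and no reset: what is moved stays moved. The work goes in short steps, Python scripts to look and compute and a tool call to move; the robot and the scene stay as the last step left them, time stands still between calls to the robot, and variables do not carry over. Pictures are saved under pics/ and viewed, at most 14 in all, crops included, and the job is handed in when it is done.

Besides the shell and the picture viewer there is one more tool, called as name(argument=value, ...) on one line, values as JSON. move_arm: Moves the arm, as the interface text tells. Its arguments: {"type":"object","properties":{"increments":{"type":"array"},"force":{"type":"number"}},"required":["increments"]}

```bash
mkdir -p pics; ls
cat > h.py <<'E'
from station import arm
import numpy as np, cv2
def snap(c,n):
    im=arm.grab_frame(c); cv2.imwrite(f'pics/{n}.png',im); return im
def st():
    s=arm.get_state(); print('t',round(s['t'],2),'p',np.round(s['eef_pos'],4),'r',np.round(s['ee_rot'],3),'F',np.round(s['force'],1),'w',round(s['width'],4),'g',np.round(s['gripper_force'],1),'q',np.round(s['q'],2)); return s
def pin(c,names,k=2):
    for n in names:
        for d in arm.pinpoint(c,n)[:k]: print(c,n,round(d['score'],2),np.round(d['position'],4),flush=True)
E
python3 - <<'E'
from h import *
st()
N=['station','support_left_grip','support_right_grip','flap_edge','plate','bowl','lighter','penknife','atomiser','comb_case','watch_stand','sunglasses_stand','cufflink_cup']
for c in ['scene','side']:
    snap(c,c+'0'); pin(c,N)
E
```

```text
pics
t 0.0 p [ 0.172  -0.6523  0.2912] r [ 3.14  -0.    -2.884] F [-0.3 -0.3 -0.4] w 0.0876 g 0.0 q [-1.02  0.36  0.01 -0.   -1.22 -0.29]
scene station 0.73 [ 0.644  -0.0175  0.0038]
scene flap_edge 0.58 [ 0.6375 -0.0096  0.2583]
scene plate 0.96 [ 0.646  -0.0452  0.1647]
scene bowl 0.92 [ 0.4366  0.3228 -0.0006]
scene bowl 0.55 [ 0.6451 -0.0444  0.164 ]
scene lighter 0.58 [0.5955 0.3718 0.0067]
scene lighter 0.48 [ 0.7112 -0.3131  0.0024]
scene penknife 0.76 [0.6021 0.2736 0.0051]
scene atomiser 0.68 [0.6673 0.0887 0.1631]
scene atomiser 0.54 [ 0.5736 -0.3874  0.0126]
scene comb_case 0.92 [ 0.5786 -0.2939  0.0008]
scene sunglasses_stand 0.64 [ 7.107e-01  3.243e-01 -4.000e-04]
scene cufflink_cup 0.58 [ 7.116e-01 -3.123e-01  3.000e-04]
side station 0.75 [ 6.429e-01 -1.130e-02  3.000e-04]
side support_left_grip 0.72 [0.5508 0.1005 0.0286]
side support_right_grip 0.85 [ 0.5449 -0.1136  0.0283]
side support_right_grip 0.72 [0.6025 0.2776 0.0083]
side flap_edge 0.94 [ 0.6359 -0.0095  0.2581]
side flap_edge 0.61 [0.5939 0.3757 0.0076]
side plate 0.9 [ 0.6455 -0.0472  0.164 ]
side bowl 0.6 [ 0.4377  0.3237 -0.0021]
side lighter 0.56 [0.5961 0.3762 0.0084]
side penknife 0.58 [0.6002 0.277  0.0059]
side atomiser 0.49 [ 0.5742 -0.3849  0.0142]
side atomiser 0.27 [ 0.6418 -0.0093  0.0013]
side comb_case 0.8 [ 0.582  -0.2954  0.0061]
side watch_stand 0.76 [ 0.4254 -0.3079  0.002 ]
side sunglasses_stand 0.8 [0.7144 0.3251 0.004 ]
side cufflink_cup 0.78 [ 0.7135 -0.3198 -0.0036]
side cufflink_cup 0.22 [ 0.6414 -0.0097  0.0014]
```

View pics/scene0.png

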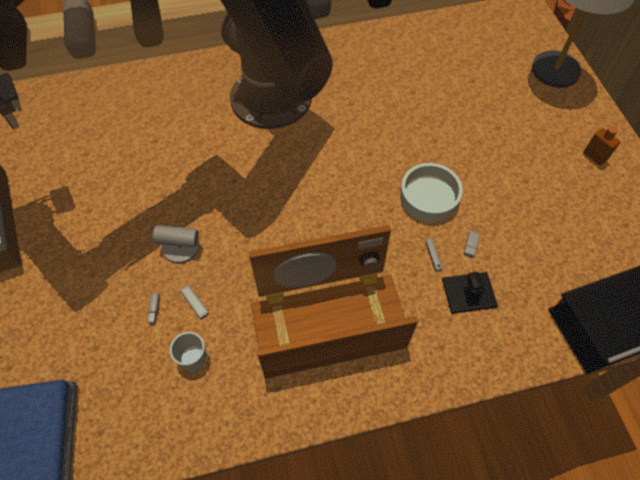

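View pics/side0.png

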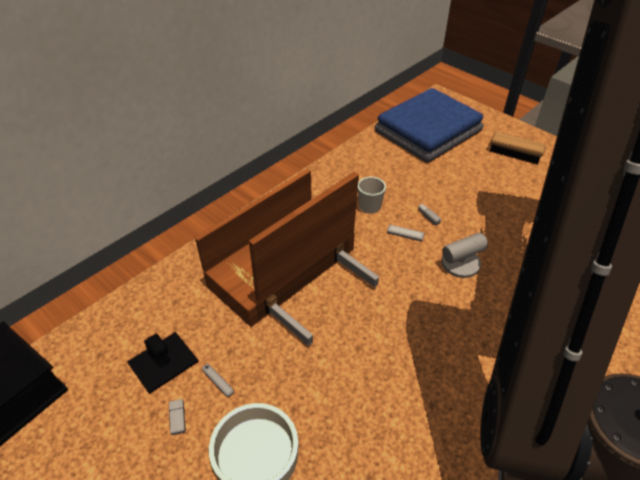

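All four silver pieces are present. In the scene view the lighter is at (470,243), the penknife at (433,255), the atomiser at (153,307) and the comb case at (194,302). The flap is upright and both supports are in. I'll start with the right support.

move_arm(increments=[{"jaw":1,"twist":0.095},{"jaw":1,"twist":0.095},{"jaw":1,"twist":0.095},{"jaw":1,"dx":-0.02,"dy":0.0305},{"jaw":1,"dx":-0.02,"dy":0.0305},{"jaw":1,"dx":-0.02,"dy":0.0305},{"jaw":1,"dx":-0.02,"dy":0.0305},{"jaw":1,"dx":-0.02,"dy":0.0305},{"jaw":1,"dx":-0.02,"dy":0.0305},{"jaw":1,"dx":-0.02,"dy":0.0305},{"jaw":1,"dx":-0.02,"dy":0.0305},{"jaw":1,"dx":-0.02,"dy":0.0305}])

```text
$.increments[0]: bad value
```

move_arm(increments=[{"jaw":1,"dx":-0.02,"dy":0.0305},{"jaw":1,"dx":-0.02,"dy":0.0305},{"jaw":1,"dx":-0.02,"dy":0.0305},{"jaw":1,"dx":-0.02,"dy":0.0305},{"jaw":1,"dx":-0.02,"dy":0.0305},{"jaw":1,"dx":-0.02,"dy":0.0305},{"jaw":1,"dx":-0.02,"dy":0.0305},{"jaw":1,"dx":-0.02,"dy":0.0305},{"jaw":1,"dx":-0.02,"dy":0.0305},{"jaw":1},{"jaw":1}])

```text
$.increments[0]: bad value
```

```bash
cat >> h.py <<'E'
def go(x,y,z,yaw=None,s=None):
    """tool-axis shift to TCP target (tool down): twist first, then shift in the new axes"""
    s=s or arm.get_state(); p=s['eef_pos']; y0=s['ee_rot'][2]
    if yaw is None: yaw=y0
    tw=(y0-yaw+np.pi)%(2*np.pi)-np.pi
    d=np.array([x,y,z])-p; c,n=np.cos(yaw),np.sin(yaw)
    print('twist %.3f dx %.4f dy %.4f dz %.4f'%(tw,c*d[0]+n*d[1],n*d[0]-c*d[1],-d[2]))
E
python3 - <<'E'
from h import *
st()
snap('side','s1');pin('side',['support_left_grip','support_right_grip','station','flap_edge'],1)
snap('wrist','w1');pin('wrist',['support_left_grip','support_right_grip'],1)
go(.546,-.1132,.074,-.0276+np.pi)
E
```

```text
t 1.4 p [ 0.1721 -0.6527  0.2922] r [-3.142 -0.    -2.884] F [ 0.   0.9 -0. ] w 0.0877 g 0.0 q [-1.02  0.36  0.01  0.   -1.22 -0.29]
side support_left_grip 0.71 [0.5496 0.097  0.0273]
side support_right_grip 0.67 [ 0.546  -0.113   0.0274]
side station 0.67 [ 6.438e-01 -1.340e-02  4.000e-04]
side flap_edge 0.74 [ 0.6364 -0.0075  0.2548]
twist 0.285 dx -0.3589 dy 0.5496 dz 0.2182
```

move_arm(increments=[{"jaw":1,"dx":0,"dy":0,"dz":0,"twist":0.095},{"jaw":1,"dx":0,"dy":0,"dz":0,"twist":0.095},{"jaw":1,"dx":0,"dy":0,"dz":0,"twist":0.095}])

```text
t: 2.05
eef_pos: [0.1721, -0.6527, 0.2922]
ee_rot: [-3.142, 0.0, 3.11]
force: [0.7, 0.1, 0.1]
width: 0.0874
gripper_force: 0.0
```

move_arm(increments=[{"jaw":1,"dx":-0.02,"dy":0.0305,"dz":0,"twist":0},{"jaw":1,"dx":-0.02,"dy":0.0305,"dz":0,"twist":0},{"jaw":1,"dx":-0.02,"dy":0.0305,"dz":0,"twist":0},{"jaw":1,"dx":-0.02,"dy":0.0305,"dz":0,"twist":0},{"jaw":1,"dx":-0.02,"dy":0.0305,"dz":0,"twist":0},{"jaw":1,"dx":-0.02,"dy":0.0305,"dz":0,"twist":0},{"jaw":1,"dx":-0.02,"dy":0.0305,"dz":0,"twist":0},{"jaw":1,"dx":-0.02,"dy":0.0305,"dz":0,"twist":0},{"jaw":1,"dx":-0.02,"dy":0.0305,"dz":0,"twist":0}])

```text
t: 2.8
eef_pos: [0.3602, -0.3816, 0.2925]
ee_rot: [-3.141, 0.001, 3.114]
force: [1.5, -0.7, 0.2]
width: 0.0874
gripper_force: 0.0
```

move_arm(increments=[{"jaw":1,"dx":-0.02,"dy":0.0305,"dz":0,"twist":0},{"jaw":1,"dx":-0.02,"dy":0.0305,"dz":0,"twist":0},{"jaw":1,"dx":-0.02,"dy":0.0305,"dz":0,"twist":0},{"jaw":1,"dx":-0.02,"dy":0.0305,"dz":0,"twist":0},{"jaw":1,"dx":-0.02,"dy":0.0305,"dz":0,"twist":0},{"jaw":1,"dx":-0.02,"dy":0.0305,"dz":0,"twist":0},{"jaw":1,"dx":-0.02,"dy":0.0305,"dz":0,"twist":0},{"jaw":1,"dx":-0.02,"dy":0.0305,"dz":0,"twist":0},{"jaw":1,"dx":-0.02,"dy":0.0305,"dz":0,"twist":0},{"jaw":1,"dx":0,"dy":0,"dz":0,"twist":0},{"jaw":1,"dx":0,"dy":0,"dz":0,"twist":0}])

```text
t: 3.72
eef_pos: [0.5477, -0.112, 0.2919]
ee_rot: [-3.142, -0.0, 3.117]
force: [-0.0, 0.2, -0.5]
width: 0.0877
gripper_force: 0.0
```

Run:
```python
from h import *
s=st()
snap('wrist','w1');pin('wrist',['support_left_grip','support_right_grip','station'],1)
go(.546,-.113,.074,-.0276+np.pi,s)
```

```text
t 3.72 p [ 0.5477 -0.112   0.2919] r [-3.142 -0.     3.117] F [-0.   0.2 -0.5] w 0.0877 g 0.0 q [ 0.15  0.17 -0.25 -0.   -1.15 -1.74]
wrist support_left_grip 0.84 [0.5427 0.0956 0.0279]
wrist support_right_grip 0.67 [ 0.5438 -0.1104  0.026 ]
wrist station 0.71 [ 6.47e-01 -1.09e-02  6.00e-04]
twist 0.003 dx 0.0017 dy -0.0010 dz 0.2179
```

move_arm(increments=[{"jaw":0.2,"dx":0,"dy":0,"dz":0.03,"twist":0},{"jaw":0.2,"dx":0,"dy":0,"dz":0.03,"twist":0},{"jaw":0.2,"dx":0,"dy":0,"dz":0.03,"twist":0},{"jaw":0.2,"dx":0,"dy":0,"dz":0.03,"twist":0},{"jaw":0.2,"dx":0,"dy":0,"dz":0.03,"twist":0},{"jaw":0.2,"dx":0,"dy":0,"dz":0.03,"twist":0},{"jaw":0.2,"dx":0,"dy":0,"dz":0.02,"twist":0},{"jaw":0.2,"dx":0,"dy":0,"dz":0.016,"twist":0},{"jaw":0.2,"dx":0,"dy":0,"dz":0,"twist":0}])

```text
t: 4.67
eef_pos: [0.5444, -0.1149, 0.0732]
ee_rot: [-3.141, -0.005, 3.112]
force: [-0.4, 0.0, -0.1]
width: 0.053
gripper_force: 0.0
```

move_arm(increments=[{"jaw":-1,"dx":0,"dy":0,"dz":0,"twist":0},{"jaw":-1,"dx":0,"dy":0,"dz":0,"twist":0},{"jaw":-1,"dx":0,"dy":0,"dz":0,"twist":0},{"jaw":-1,"dx":0,"dy":0,"dz":0,"twist":0},{"jaw":-1,"dx":0,"dy":0,"dz":0,"twist":0},{"jaw":-1,"dx":0,"dy":0,"dz":0,"twist":0}], force=15)

```text
t: 5.17
eef_pos: [0.5472, -0.1136, 0.0769]
ee_rot: [3.141, 0.001, 3.114]
force: [-0.0, -0.8, 0.5]
width: 0.018
gripper_force: 0.0
```

move_arm(increments=[{"jaw":-1,"dx":0,"dy":0,"dz":0,"twist":0},{"jaw":-1,"dx":0,"dy":0,"dz":0,"twist":0},{"jaw":-1,"dx":0,"dy":0,"dz":0,"twist":0},{"jaw":-1,"dx":0.015,"dy":0,"dz":0,"twist":0},{"jaw":-1,"dx":0.02,"dy":0,"dz":0,"twist":0},{"jaw":-1,"dx":0.02,"dy":0,"dz":0,"twist":0},{"jaw":-1,"dx":0.02,"dy":0,"dz":0,"twist":0},{"jaw":-1,"dx":0.012,"dy":0,"dz":0,"twist":0},{"jaw":-1,"dx":0.006,"dy":0,"dz":0,"twist":0},{"jaw":-1,"dx":0,"dy":0,"dz":0,"twist":0},{"jaw":-1,"dx":0,"dy":0,"dz":0,"twist":0}])

```text
t: 6.08
eef_pos: [0.4595, -0.1106, 0.0782]
ee_rot: [3.141, 0.012, 3.117]
force: [11.2, -2.2, 1.2]
width: 0.0138
gripper_force: 15.0
```

move_arm(increments=[{"jaw":0.2,"dx":-0.002,"dy":0,"dz":0,"twist":0},{"jaw":0.2,"dx":0,"dy":0,"dz":0,"twist":0},{"jaw":0.2,"dx":0,"dy":0,"dz":0,"twist":0},{"jaw":0.2,"dx":0,"dy":0,"dz":0,"twist":0},{"jaw":0.2,"dx":0,"dy":0,"dz":-0.03,"twist":0},{"jaw":0.2,"dx":0,"dy":0,"dz":-0.03,"twist":0},{"jaw":0.2,"dx":0,"dy":0,"dz":-0.02,"twist":0},{"jaw":0.2,"dx":0,"dy":0,"dz":0,"twist":0}])

```text
t: 6.75
eef_pos: [0.4576, -0.1112, 0.1599]
ee_rot: [3.141, 0.006, 3.115]
force: [0.8, 0.5, 0.3]
width: 0.0524
gripper_force: 0.0
```

move_arm(increments=[{"jaw":0.2,"dx":-0.01,"dy":0.027,"dz":0,"twist":0},{"jaw":0.2,"dx":-0.01,"dy":0.027,"dz":0,"twist":0},{"jaw":0.2,"dx":-0.01,"dy":0.027,"dz":0,"twist":0},{"jaw":0.2,"dx":-0.01,"dy":0.026,"dz":0,"twist":0},{"jaw":0.2,"dx":-0.01,"dy":0.026,"dz":0,"twist":0},{"jaw":0.2,"dx":-0.01,"dy":0.026,"dz":0,"twist":0},{"jaw":0.2,"dx":-0.01,"dy":0.026,"dz":0,"twist":0},{"jaw":0.2,"dx":-0.01,"dy":0.026,"dz":0,"twist":0},{"jaw":0.2,"dx":0,"dy":0,"dz":0,"twist":0},{"jaw":0.2,"dx":0,"dy":0,"dz":0,"twist":0}])

```text
t: 7.58
eef_pos: [0.5414, 0.0985, 0.1552]
ee_rot: [-3.141, -0.002, 3.116]
force: [-0.4, -1.0, 0.1]
width: 0.0527
gripper_force: 0.0
```

Run:
```python
from h import *
s=st()
snap('wrist','w2');pin('wrist',['support_left_grip','support_right_grip'],1)
snap('side','s2');pin('side',['support_left_grip','support_right_grip'],1)
```

```text
t 7.58 p [0.5414 0.0985 0.1552] r [-3.141e+00 -2.000e-03  3.116e+00] F [-0.4 -1.   0.1] w 0.0527 g 0.0 q [ 0.54  0.29 -0.44 -0.   -0.85 -2.13]
wrist support_left_grip 0.64 [0.5441 0.0966 0.0284]
side support_left_grip 0.47 [0.5496 0.0994 0.0276]
side support_right_grip 0.79 [ 0.4647 -0.1096  0.0288]
```

View pics/w2.png

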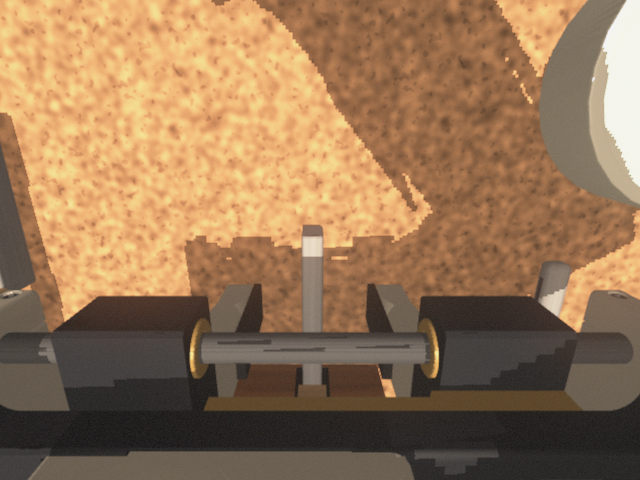

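The wrist view shows the left bar at column 313, centred between the open fingers, so I can descend and pull.

move_arm(increments=[{"jaw":0.2,"dx":0,"dy":0,"dz":0.03,"twist":0},{"jaw":0.2,"dx":0,"dy":0,"dz":0.03,"twist":0},{"jaw":0.2,"dx":0,"dy":0,"dz":0.019,"twist":0},{"jaw":-1,"dx":0,"dy":0,"dz":0,"twist":0},{"jaw":-1,"dx":0,"dy":0,"dz":0,"twist":0},{"jaw":-1,"dx":0,"dy":0,"dz":0,"twist":0},{"jaw":-1,"dx":0,"dy":0,"dz":0,"twist":0},{"jaw":-1,"dx":0,"dy":0,"dz":0,"twist":0},{"jaw":-1,"dx":0,"dy":0,"dz":0,"twist":0},{"jaw":-1,"dx":0,"dy":0,"dz":0,"twist":0}], force=15)

```text
t: 8.72
eef_pos: [0.5418, 0.0972, 0.0781]
ee_rot: [-3.141, 0.001, 3.115]
force: [-0.5, -1.9, 6.8]
width: 0.0139
gripper_force: 15.0
```

move_arm(increments=[{"jaw":-1,"dx":0,"dy":0,"dz":0,"twist":0},{"jaw":-1,"dx":0.015,"dy":0,"dz":0,"twist":0},{"jaw":-1,"dx":0.02,"dy":0,"dz":0,"twist":0},{"jaw":-1,"dx":0.02,"dy":0,"dz":0,"twist":0},{"jaw":-1,"dx":0.02,"dy":0,"dz":0,"twist":0},{"jaw":-1,"dx":0.012,"dy":0,"dz":0,"twist":0},{"jaw":-1,"dx":0.006,"dy":0,"dz":0,"twist":0},{"jaw":-1,"dx":0,"dy":0,"dz":0,"twist":0},{"jaw":-1,"dx":0,"dy":0,"dz":0,"twist":0}])

```text
t: 9.47
eef_pos: [0.4508, 0.1, 0.079]
ee_rot: [3.141, 0.005, 3.116]
force: [8.1, -12.0, 10.6]
width: 0.0136
gripper_force: 15.0
```

move_arm(increments=[{"jaw":0.2,"dx":-0.002,"dy":0,"dz":0,"twist":0},{"jaw":0.2,"dx":0,"dy":0,"dz":0,"twist":0},{"jaw":0.2,"dx":0,"dy":0,"dz":0,"twist":0},{"jaw":0.2,"dx":0,"dy":0,"dz":0,"twist":0},{"jaw":0.2,"dx":0,"dy":0,"dz":-0.034,"twist":0},{"jaw":0.2,"dx":0,"dy":0,"dz":-0.034,"twist":0},{"jaw":-1,"dx":0,"dy":0,"dz":-0.034,"twist":0},{"jaw":-1,"dx":0,"dy":0,"dz":-0.034,"twist":0},{"jaw":-1,"dx":0,"dy":0,"dz":-0.034,"twist":0},{"jaw":-1,"dx":0,"dy":0,"dz":-0.034,"twist":0},{"jaw":-1,"dx":0,"dy":0,"dz":-0.034,"twist":0},{"jaw":-1,"dx":0,"dy":0,"dz":-0.034,"twist":0}])

```text
t: 10.47
eef_pos: [0.45, 0.0999, 0.3509]
ee_rot: [3.141, -0.0, 3.115]
force: [0.2, 0.8, -0.3]
width: 0.0182
gripper_force: 0.0
```

move_arm(increments=[{"jaw":-1,"dx":-0.0288,"dy":-0.0066,"dz":0,"twist":0},{"jaw":-1,"dx":-0.0288,"dy":-0.0066,"dz":0,"twist":0},{"jaw":-1,"dx":-0.0288,"dy":-0.0066,"dz":0,"twist":0},{"jaw":-1,"dx":-0.0288,"dy":-0.0066,"dz":0,"twist":0},{"jaw":-1,"dx":-0.0288,"dy":-0.0066,"dz":0,"twist":0},{"jaw":-1,"dx":-0.0288,"dy":-0.0066,"dz":0,"twist":0},{"jaw":-1,"dx":-0.0288,"dy":-0.0066,"dz":0,"twist":0},{"jaw":-1,"dx":-0.0288,"dy":-0.0066,"dz":0,"twist":0},{"jaw":-1,"dx":0,"dy":0,"dz":0,"twist":0},{"jaw":-1,"dx":0,"dy":0,"dz":0,"twist":0}])

```text
t: 11.3
eef_pos: [0.6803, 0.0407, 0.3468]
ee_rot: [-3.141, -0.003, 3.113]
force: [-0.6, 0.8, -0.3]
width: 0.0004
gripper_force: 0.0
```

Run:
```python
from h import *
s=st()
for c in ['scene','side']:
    snap(c,c+'3');pin(c,['support_left_grip','support_right_grip','flap_edge','tare_top'],1)
```

```text
t 11.3 p [0.6803 0.0407 0.3468] r [-3.141e+00 -3.000e-03  3.113e+00] F [-0.6  0.8 -0.3] w 0.0004 g 0.0 q [ 0.34  0.35  0.12 -0.   -1.34 -1.94]
scene support_left_grip 0.62 [ 0.4237 -0.3138 -0.0017]
scene support_right_grip 0.6 [ 0.4662 -0.1102  0.0261]
scene flap_edge 0.75 [0.5962 0.3749 0.0077]
scene tare_top 0.61 [0.6633 0.0901 0.1648]
side support_left_grip 0.55 [0.4789 0.1001 0.0299]
side support_right_grip 0.9 [ 0.4651 -0.1094  0.0289]
side flap_edge 0.63 [ 0.6373 -0.0095  0.2523]
```

View pics/side3.png

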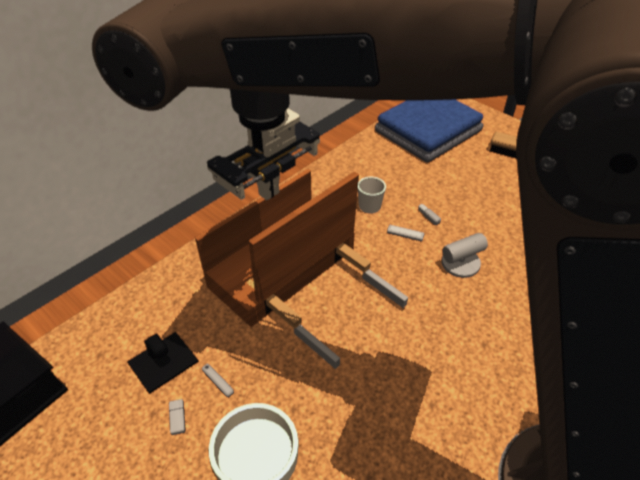

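Run:
```python
from h import *
I=arm.camera_info('side');K=I['K'];E=np.linalg.inv(I['extrinsics'])
def px(p): v=K@(E[:3,:3]@p+E[:3,3]); return np.round(v[:2]/v[2],1)
yw=-.028;R=np.array([[np.cos(yw),-np.sin(yw),0],[np.sin(yw),np.cos(yw),0],[0,0,1]]);o=np.array([.637,-.0105,0])
for y in(.105,-.105):
  for tr in (.07,.08,.09): print(y,tr,px(o+R@[-.11-tr,y,.041]),px(o+R@[-.11-tr,y,.013]))
for c in[(0,.14,.255),(0,-.14,.255)]: print(px(o+R@c))
im=cv2.imread('pics/side3.png')[260:390,240:420]
cv2.imwrite('pics/c3.png',cv2.resize(im,None,fx=4,fy=4,interpolation=cv2.INTER_CUBIC))
```

```text
0.105 0.07 [332.8 355.7] [332.6 363.3]
0.105 0.08 [336.5 358.8] [336.2 366.5]
0.105 0.09 [340.3 362. ] [339.9 369.6]
-0.105 0.07 [401.6 295.3] [400.2 303.4]
-0.105 0.08 [405.2 298. ] [403.8 306. ]
-0.105 0.09 [408.9 300.6] [407.4 308.6]
[248.5 240.7]
[355.1 171. ]
```

View pics/c3.png

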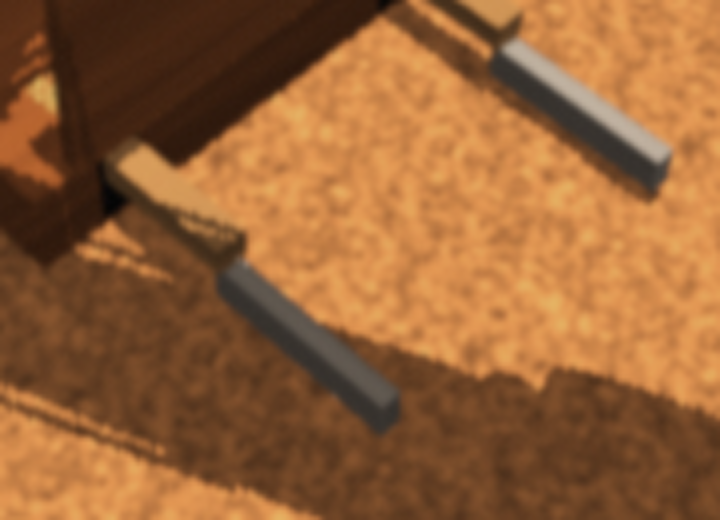

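Run:
```python
from h import *
I=arm.camera_info('side');K=I['K'];E=np.linalg.inv(I['extrinsics'])
def px(p): v=K@(E[:3,:3]@p+E[:3,3]); return np.round(v[:2]/v[2],1)
yw=-.028;R=np.array([[np.cos(yw),-np.sin(yw),0],[np.sin(yw),np.cos(yw),0],[0,0,1]]);o=np.array([.637,-.0105,0])
for y in(.105,-.105):print(px(o+R@[-.11,y,.041]),px(o+R@[-.11,y,.013]))
im=cv2.imread('pics/side0.png')[240:370,230:410]
cv2.imwrite('pics/c0.png',cv2.resize(im,None,fx=4,fy=4,interpolation=cv2.INTER_CUBIC))
```

```text
[307.8 334.3] [308.  342.2]
[376.8 277.6] [375.8 285.7]
```

View pics/c0.png

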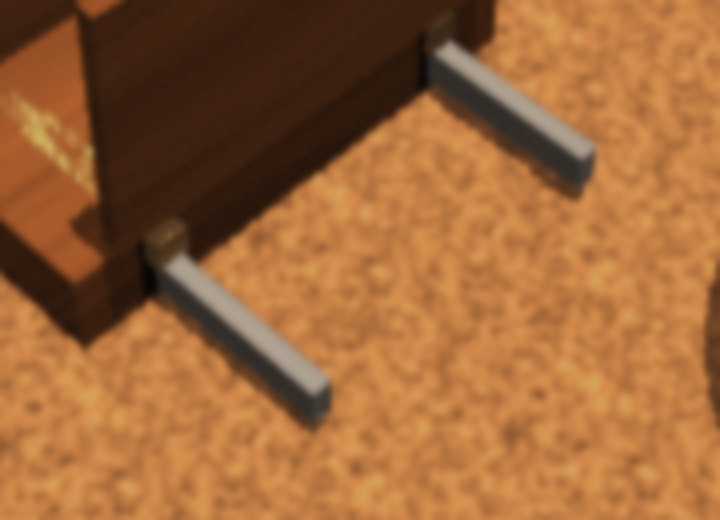

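Measured against the pictures, the left support seems to be only about 75–80 mm out and the right about 82 mm. I'll pull both again with a firmer grip before touching the flap.

move_arm(increments=[{"jaw":0.2,"dx":0.0302,"dy":0.008,"dz":0,"twist":0},{"jaw":0.2,"dx":0.0302,"dy":0.008,"dz":0,"twist":0},{"jaw":0.2,"dx":0.0302,"dy":0.008,"dz":0,"twist":0},{"jaw":0.2,"dx":0.0302,"dy":0.008,"dz":0,"twist":0},{"jaw":0.2,"dx":0.0302,"dy":0.008,"dz":0,"twist":0},{"jaw":0.2,"dx":0.0302,"dy":0.008,"dz":0,"twist":0},{"jaw":0.2,"dx":0.0302,"dy":0.008,"dz":0,"twist":0},{"jaw":0.2,"dx":0,"dy":0,"dz":0.035,"twist":0},{"jaw":0.2,"dx":0,"dy":0,"dz":0.035,"twist":0},{"jaw":0.2,"dx":0,"dy":0,"dz":0.035,"twist":0},{"jaw":0.2,"dx":0,"dy":0,"dz":0.035,"twist":0},{"jaw":0.2,"dx":0,"dy":0,"dz":0.035,"twist":0}])

```text
t: 12.8
eef_pos: [0.4695, 0.1028, 0.1735]
ee_rot: [3.14, 0.002, 3.115]
force: [0.4, 0.3, -0.9]
width: 0.0525
gripper_force: 0.0
```

move_arm(increments=[{"jaw":0.2,"dx":0,"dy":0,"dz":0.035,"twist":0},{"jaw":0.2,"dx":0,"dy":0,"dz":0.035,"twist":0},{"jaw":0.2,"dx":0,"dy":0,"dz":0.025,"twist":0},{"jaw":0.2,"dx":0,"dy":0,"dz":0,"twist":0},{"jaw":-1,"dx":0,"dy":0,"dz":0,"twist":0},{"jaw":-1,"dx":0,"dy":0,"dz":0,"twist":0},{"jaw":-1,"dx":0,"dy":0,"dz":0,"twist":0},{"jaw":-1,"dx":0,"dy":0,"dz":0,"twist":0},{"jaw":-1,"dx":0,"dy":0,"dz":0,"twist":0},{"jaw":-1,"dx":0,"dy":0,"dz":0,"twist":0},{"jaw":-1,"dx":0,"dy":0,"dz":0,"twist":0},{"jaw":-1,"dx":0,"dy":0,"dz":0,"twist":0}], force=40)

```text
t: 13.8
eef_pos: [0.47, 0.0999, 0.0802]
ee_rot: [-3.138, -0.0, 3.115]
force: [9.2, -22.3, 7.9]
width: 0.0138
gripper_force: 40.0
```

move_arm(increments=[{"jaw":-1,"dx":0.003,"dy":0,"dz":0,"twist":0},{"jaw":-1,"dx":0.003,"dy":0,"dz":0,"twist":0},{"jaw":-1,"dx":0.003,"dy":0,"dz":0,"twist":0},{"jaw":-1,"dx":0.003,"dy":0,"dz":0,"twist":0},{"jaw":-1,"dx":0.003,"dy":0,"dz":0,"twist":0},{"jaw":-1,"dx":0,"dy":0,"dz":0,"twist":0},{"jaw":-1,"dx":0,"dy":0,"dz":0,"twist":0}])

```text
t: 14.38
eef_pos: [0.4623, 0.1007, 0.0819]
ee_rot: [-3.14, 0.012, 3.118]
force: [50.6, -50.9, -9.5]
width: 0.0141
gripper_force: 39.9
```

Run:
```python
from h import *
s=st()
snap('side','side4');pin('side',['support_left_grip','support_right_grip'],1)
```

```text
t 14.38 p [0.4623 0.1007 0.0819] r [-3.14   0.012  3.118] F [ 50.6 -50.9  -9.5] w 0.0141 g 39.9 q [ 0.64  0.28 -0.7   0.02 -0.59 -2.24]
side support_right_grip 0.72 [0.5925 0.3739 0.0083]
```

move_arm(increments=[{"jaw":-1,"dx":-0.003,"dy":-0.002,"dz":0,"twist":0},{"jaw":-1,"dx":-0.002,"dy":-0.001,"dz":0,"twist":0},{"jaw":-1,"dx":0,"dy":0,"dz":0,"twist":0}], force=15)

```text
t: 14.78
eef_pos: [0.4623, 0.0996, 0.0816]
ee_rot: [3.141, 0.005, 3.115]
force: [6.0, -12.1, 16.0]
width: 0.0142
gripper_force: 15.0
```

move_arm(increments=[{"jaw":0.2,"dx":0,"dy":0,"dz":0,"twist":0},{"jaw":0.2,"dx":0,"dy":0,"dz":0,"twist":0},{"jaw":0.2,"dx":0,"dy":0,"dz":0,"twist":0},{"jaw":0.2,"dx":0,"dy":0,"dz":0,"twist":0},{"jaw":0.2,"dx":0,"dy":0,"dz":-0.03,"twist":0},{"jaw":0.2,"dx":0,"dy":0,"dz":-0.03,"twist":0},{"jaw":0.2,"dx":0,"dy":0,"dz":-0.02,"twist":0},{"jaw":0.2,"dx":0,"dy":0,"dz":0,"twist":0},{"jaw":0.2,"dx":0,"dy":0,"dz":0,"twist":0}])

```text
t: 15.53
eef_pos: [0.46, 0.1005, 0.1603]
ee_rot: [3.14, 0.002, 3.115]
force: [-0.9, 0.2, -1.2]
width: 0.0524
gripper_force: 0.0
```

Run:
```python
from h import *
s=st()
snap('wrist','w5');pin('wrist',['support_left_grip'],1)
snap('side','side5');pin('side',['support_left_grip','support_right_grip'],1)
a=cv2.imread('pics/side3.png')[260:390,240:340];b=cv2.imread('pics/side5.png')[260:390,240:340]
cv2.imwrite('pics/c5.png',cv2.resize(np.hstack([a,b]),None,fx=4,fy=4,interpolation=cv2.INTER_CUBIC))
```

```text
t 15.53 p [0.46   0.1005 0.1603] r [3.140e+00 2.000e-03 3.115e+00] F [-0.9  0.2 -1.2] w 0.0524 g 0.0 q [ 0.63  0.16 -0.61 -0.   -0.81 -2.23]
wrist support_left_grip 0.79 [0.4679 0.0999 0.0258]
```

View pics/c5.png

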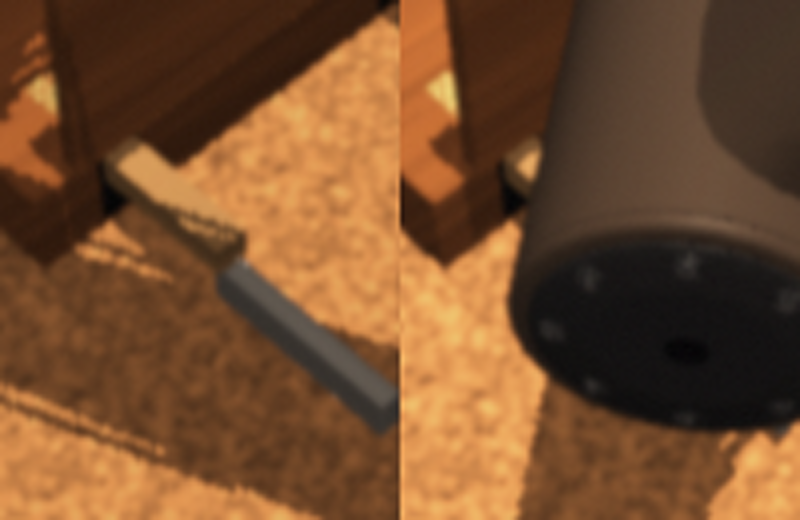

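move_arm(increments=[{"jaw":0.2,"dx":-0.0016,"dy":-0.0265,"dz":0,"twist":0},{"jaw":0.2,"dx":-0.0016,"dy":-0.0265,"dz":0,"twist":0},{"jaw":0.2,"dx":-0.0016,"dy":-0.0265,"dz":0,"twist":0},{"jaw":0.2,"dx":-0.0016,"dy":-0.0265,"dz":0,"twist":0},{"jaw":0.2,"dx":-0.0016,"dy":-0.0265,"dz":0,"twist":0},{"jaw":0.2,"dx":-0.0016,"dy":-0.0265,"dz":0,"twist":0},{"jaw":0.2,"dx":-0.0016,"dy":-0.0265,"dz":0,"twist":0},{"jaw":0.2,"dx":-0.0016,"dy":-0.0265,"dz":0,"twist":0},{"jaw":0.2,"dx":0,"dy":0,"dz":0.03,"twist":0},{"jaw":0.2,"dx":0,"dy":0,"dz":0.03,"twist":0},{"jaw":0.2,"dx":0,"dy":0,"dz":0.022,"twist":0},{"jaw":0.2,"dx":0,"dy":0,"dz":0,"twist":0}])

```text
t: 16.78
eef_pos: [0.4636, -0.1129, 0.0729]
ee_rot: [-3.14, -0.008, 3.113]
force: [-0.6, 0.3, -0.7]
width: 0.0527
gripper_force: 0.0
```

Run:
```python
from h import *
s=st()
snap('wrist','w6');pin('wrist',['support_right_grip'],1)
snap('side','side6');pin('side',['support_left_grip'],1)
```

```text
t 16.78 p [ 0.4636 -0.1129  0.0729] r [-3.14  -0.008  3.113] F [-0.6  0.3 -0.7] w 0.0527 g 0.0 q [ 0.17  0.31 -0.68 -0.   -0.59 -1.77]
wrist support_right_grip 0.59 [ 0.4605 -0.1093  0.0274]
side support_left_grip 0.9 [0.4724 0.0984 0.0292]
```

move_arm(increments=[{"jaw":-1,"dx":0,"dy":0,"dz":0,"twist":0},{"jaw":-1,"dx":0,"dy":0,"dz":0,"twist":0},{"jaw":-1,"dx":0,"dy":0,"dz":0,"twist":0},{"jaw":-1,"dx":0,"dy":0,"dz":0,"twist":0},{"jaw":-1,"dx":0,"dy":0,"dz":0,"twist":0},{"jaw":-1,"dx":0,"dy":0,"dz":0,"twist":0},{"jaw":-1,"dx":0,"dy":0,"dz":0,"twist":0},{"jaw":-1,"dx":0,"dy":0,"dz":0,"twist":0}], force=25)

```text
t: 17.65
eef_pos: [0.4673, -0.1111, 0.0773]
ee_rot: [3.14, 0.002, 3.114]
force: [-0.8, 12.2, 1.5]
width: 0.0142
gripper_force: 25.0
```

move_arm(increments=[{"jaw":-1,"dx":0.003,"dy":0,"dz":0,"twist":0},{"jaw":-1,"dx":0.003,"dy":0,"dz":0,"twist":0},{"jaw":-1,"dx":0.003,"dy":0,"dz":0,"twist":0},{"jaw":-1,"dx":0,"dy":0,"dz":0,"twist":0},{"jaw":-1,"dx":0,"dy":0,"dz":0,"twist":0}])

```text
t: 18.07
eef_pos: [0.465, -0.1109, 0.0782]
ee_rot: [3.14, 0.014, 3.117]
force: [21.4, -1.4, -21.4]
width: 0.0139
gripper_force: 25.0
```

move_arm(increments=[{"jaw":-1,"dx":-0.004,"dy":0,"dz":0,"twist":0},{"jaw":0.2,"dx":0,"dy":0,"dz":0,"twist":0},{"jaw":0.2,"dx":0,"dy":0,"dz":0,"twist":0},{"jaw":0.2,"dx":0,"dy":0,"dz":0,"twist":0},{"jaw":0.2,"dx":0,"dy":0,"dz":0,"twist":0},{"jaw":0.2,"dx":0,"dy":0,"dz":-0.038,"twist":0},{"jaw":0.2,"dx":0,"dy":0,"dz":-0.038,"twist":0},{"jaw":0.2,"dx":0,"dy":0,"dz":-0.038,"twist":0},{"jaw":-1,"dx":0,"dy":0,"dz":-0.038,"twist":0},{"jaw":-1,"dx":0,"dy":0,"dz":-0.038,"twist":0},{"jaw":-1,"dx":0,"dy":0,"dz":-0.038,"twist":0},{"jaw":-1,"dx":0,"dy":0,"dz":-0.038,"twist":0}], force=15)

```text
t: 19.07
eef_pos: [0.4606, -0.1124, 0.3452]
ee_rot: [3.142, 0.0, 3.114]
force: [1.7, -0.4, -1.6]
width: 0.0316
gripper_force: 0.0
```

Run:
```python
from h import *
s=st()
snap('side','side7');pin('side',['support_left_grip','support_right_grip','flap_edge'],1)
snap('scene','scene7');pin('scene',['support_left_grip','support_right_grip','flap_edge'],1)
I=arm.camera_info('side');K=I['K'];E=np.linalg.inv(I['extrinsics'])
def px(p): v=K@(E[:3,:3]@p+E[:3,3]); return np.round(v[:2]/v[2],1)
for n in('side0','side3','side7'):
    im=cv2.imread(f'pics/{n}.png'); 
go(.68,.039,.345,3.115)
a=cv2.imread('pics/side3.png')[260:390,240:420];b=cv2.imread('pics/side7.png')[260:390,240:420]
cv2.imwrite('pics/c7.png',cv2.resize(np.vstack([a,b]),None,fx=2.3,fy=2.3,interpolation=cv2.INTER_CUBIC))
```

```text
t 19.07 p [ 0.4606 -0.1124  0.3452] r [3.142 0.    3.114] F [ 1.7 -0.4 -1.6] w 0.0316 g 0.0 q [ 0.18 -0.01 -0.33 -0.   -1.26 -1.78]
side support_left_grip 0.68 [0.474  0.1005 0.0257]
side support_right_grip 0.57 [ 0.4647 -0.1097  0.0279]
side flap_edge 0.57 [ 0.6374 -0.009   0.2568]
scene support_left_grip 0.75 [0.4701 0.0964 0.0308]
scene support_right_grip 0.57 [ 0.4645 -0.109   0.0231]
scene flap_edge 0.7 [ 0.6386 -0.0092  0.2582]
twist -0.001 dx -0.2149 dy 0.1570 dz -0.0032
```

View pics/c7.png

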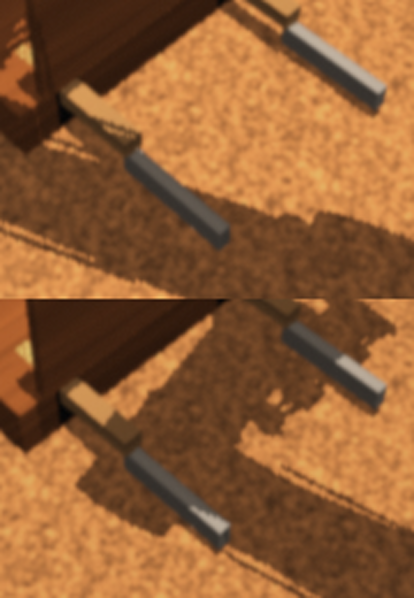

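Both bars are unchanged after a hard pull, which means they are at their stops. Next is the flap.

move_arm(increments=[{"jaw":-1,"dx":-0.0269,"dy":0.0196,"dz":0,"twist":0},{"jaw":-1,"dx":-0.0269,"dy":0.0196,"dz":0,"twist":0},{"jaw":-1,"dx":-0.0269,"dy":0.0196,"dz":0,"twist":0},{"jaw":-1,"dx":-0.0269,"dy":0.0196,"dz":0,"twist":0},{"jaw":-1,"dx":-0.0269,"dy":0.0196,"dz":0,"twist":0},{"jaw":-1,"dx":-0.0269,"dy":0.0196,"dz":0,"twist":0},{"jaw":-1,"dx":-0.0269,"dy":0.0196,"dz":0,"twist":0},{"jaw":-1,"dx":-0.0269,"dy":0.0196,"dz":0,"twist":0},{"jaw":-1,"dx":0,"dy":0,"dz":0.02,"twist":0},{"jaw":-1,"dx":0,"dy":0,"dz":0.019,"twist":0},{"jaw":-1,"dx":0,"dy":0,"dz":0,"twist":0}])

```text
t: 20.38
eef_pos: [0.6795, 0.0391, 0.2975]
ee_rot: [-3.14, -0.01, 3.114]
force: [-1.0, -0.2, -1.2]
width: 0.0002
gripper_force: 0.0
```

Run:
```python
from h import *
s=st()
r=.165
hx=.638
last=None
for th in np.r_[0,.12,.25:1.6:.11,1.571]:
    x=hx-r*np.sin(th)+.0095; z=.075+r*np.cos(th)+.066
    if last is not None: print(round(th,2),'dx %.4f dz %.4f'%(last[0]-x,last[1]-z))
    last=(x,z)
go(hx+.0095,.039,.306,3.1135)
```

```text
t 20.38 p [0.6795 0.0391 0.2975] r [-3.14  -0.01   3.114] F [-1.  -0.2 -1.2] w 0.0002 g 0.0 q [ 0.34  0.37  0.04 -0.   -1.25 -1.94]
0.12 dx 0.0198 dz 0.0012
0.25 dx 0.0211 dz 0.0039
0.36 dx 0.0173 dz 0.0054
0.47 dx 0.0166 dz 0.0073
0.58 dx 0.0157 dz 0.0091
0.69 dx 0.0146 dz 0.0108
0.8 dx 0.0133 dz 0.0123
0.91 dx 0.0119 dz 0.0137
1.02 dx 0.0103 dz 0.0149
1.13 dx 0.0086 dz 0.0160
1.24 dx 0.0068 dz 0.0168
1.35 dx 0.0049 dz 0.0175
1.46 dx 0.0030 dz 0.0179
1.57 dx 0.0010 dz 0.0181
1.57 dx 0.0000 dz 0.0002
twist 0.001 dx 0.0320 dy -0.0010 dz -0.0085
```

move_arm(increments=[{"jaw":-1,"dx":0.011,"dy":0,"dz":0,"twist":0},{"jaw":-1,"dx":0.011,"dy":0,"dz":0,"twist":0},{"jaw":-1,"dx":0.01,"dy":0,"dz":0,"twist":0},{"jaw":-1,"dx":0.01,"dy":0,"dz":0.001,"twist":0},{"jaw":-1,"dx":0.01,"dy":0,"dz":0.001,"twist":0},{"jaw":-1,"dx":0.01,"dy":0,"dz":0.002,"twist":0},{"jaw":-1,"dx":0.01,"dy":0,"dz":0.002,"twist":0},{"jaw":-1,"dx":0.017,"dy":0,"dz":0.005,"twist":0},{"jaw":-1,"dx":0.017,"dy":0,"dz":0.007,"twist":0},{"jaw":-1,"dx":0.016,"dy":0,"dz":0.009,"twist":0},{"jaw":-1,"dx":0.014,"dy":0,"dz":0.011,"twist":0},{"jaw":-1,"dx":0,"dy":0,"dz":0,"twist":0}])

```text
t: 21.38
eef_pos: [0.5416, 0.042, 0.265]
ee_rot: [3.141, -0.003, 3.114]
force: [-1.7, 0.2, -0.7]
width: 0.0007
gripper_force: 0.0
```

Run:
```python
from h import *
s=st()
snap('side','side8');pin('side',['flap_edge'],1)
snap('scene','scene8');pin('scene',['flap_edge','plate'],1)
cv2.imwrite('pics/c8.png',np.hstack([cv2.imread('pics/side8.png')[60:380,130:450],cv2.imread('pics/scene8.png')[140:460,180:500]]))
```

```text
t 21.38 p [0.5416 0.042  0.265 ] r [ 3.141e+00 -3.000e-03  3.114e+00] F [-1.7  0.2 -0.7] w 0.0007 g 0.0 q [ 0.44  0.16 -0.32 -0.   -1.09 -2.03]
side flap_edge 0.83 [ 0.5168 -0.0053  0.2087]
scene flap_edge 0.74 [ 0.6415 -0.0103  0.0712]
scene plate 0.8 [ 0.5842 -0.0492  0.1448]
```

View pics/c8.png

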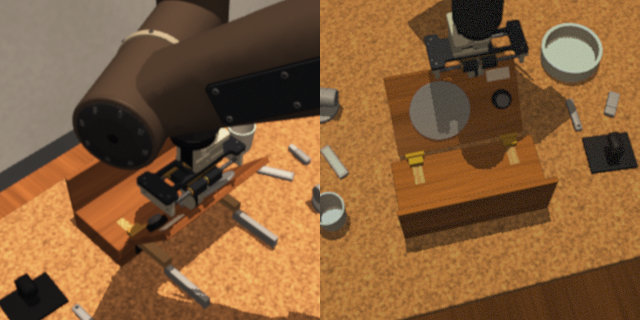

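The side view shows the flap about 42° down with both supports out and the fingertip on its inside face, so I'll keep pushing.

move_arm(increments=[{"jaw":-1,"dx":0.013,"dy":0,"dz":0.012,"twist":0},{"jaw":-1,"dx":0.012,"dy":0,"dz":0.014,"twist":0},{"jaw":-1,"dx":0.01,"dy":0,"dz":0.015,"twist":0},{"jaw":-1,"dx":0.009,"dy":0,"dz":0.016,"twist":0},{"jaw":-1,"dx":0.007,"dy":0,"dz":0.017,"twist":0},{"jaw":-1,"dx":0.005,"dy":0,"dz":0.018,"twist":0},{"jaw":-1,"dx":0.003,"dy":0,"dz":0.018,"twist":0},{"jaw":-1,"dx":0.001,"dy":0,"dz":0.012,"twist":0},{"jaw":-1,"dx":0,"dy":0,"dz":0.004,"twist":0},{"jaw":-1,"dx":0,"dy":0,"dz":0,"twist":0}])

```text
t: 22.47
eef_pos: [0.4851, 0.044, 0.1407]
ee_rot: [-3.14, -0.002, 3.115]
force: [-5.9, 1.0, 6.8]
width: 0.0003
gripper_force: 3.5
```

move_arm(increments=[{"jaw":-1,"dx":0,"dy":0,"dz":0.002,"twist":0},{"jaw":-1,"dx":0,"dy":0,"dz":0.002,"twist":0},{"jaw":-1,"dx":0,"dy":0,"dz":0,"twist":0},{"jaw":-1,"dx":0,"dy":0,"dz":0,"twist":0}])

```text
t: 22.8
eef_pos: [0.4852, 0.044, 0.1396]
ee_rot: [-3.141, -0.0, 3.115]
force: [-19.4, 2.8, 43.1]
width: 0.0004
gripper_force: 21.7
```

move_arm(increments=[{"jaw":-1,"dx":0,"dy":0,"dz":-0.01,"twist":0},{"jaw":0,"dx":0,"dy":0,"dz":-0.03,"twist":0},{"jaw":0,"dx":0,"dy":0,"dz":-0.035,"twist":0},{"jaw":0,"dx":0,"dy":0,"dz":-0.035,"twist":0},{"jaw":0,"dx":0.008,"dy":0.026,"dz":0,"twist":0},{"jaw":0,"dx":0.008,"dy":0.026,"dz":0,"twist":0},{"jaw":0,"dx":0.008,"dy":0.026,"dz":0,"twist":0},{"jaw":0,"dx":0.008,"dy":0.026,"dz":0,"twist":0},{"jaw":0,"dx":0.008,"dy":0.026,"dz":0,"twist":0},{"jaw":0,"dx":0.008,"dy":0.026,"dz":0,"twist":0},{"jaw":0,"dx":0.006,"dy":0.026,"dz":0,"twist":0},{"jaw":0,"dx":0,"dy":0.026,"dz":0,"twist":0}])

```text
t: 23.8
eef_pos: [0.4364, 0.255, 0.247]
ee_rot: [3.141, 0.0, 3.115]
force: [1.3, 0.5, 0.5]
width: 0.0441
gripper_force: 0.0
```

move_arm(increments=[{"jaw":0,"dx":0,"dy":0,"dz":0,"twist":0},{"jaw":0,"dx":0,"dy":0,"dz":0,"twist":0}])

```text
t: 23.97
eef_pos: [0.4372, 0.2549, 0.2464]
ee_rot: [-3.141, 0.0, 3.116]
force: [0.0, 0.0, -0.3]
width: 0.0439
gripper_force: 0.0
```

Run:
```python
from h import *
s=st()
A=['bowl','lighter','penknife','atomiser','comb_case']
snap('scene','scene9');pin('scene',['flap_edge','plate','tare_top','flap_hinge']+A,1)
snap('side','side9');pin('side',['flap_edge','plate','tare_top'],1)
snap('wrist','w9');pin('wrist',['bowl'],1)
```

```text
t 23.97 p [0.4372 0.2549 0.2464] r [-3.141  0.     3.116] F [ 0.   0.  -0.3] w 0.0439 g 0.0 q [ 0.92  0.12 -0.42  0.   -1.03 -2.51]
scene flap_edge 0.68 [ 0.4614 -0.0045  0.0781]
scene plate 0.64 [ 0.5487 -0.0436  0.0787]
scene tare_top 0.64 [0.5572 0.0929 0.0954]
scene flap_hinge 0.66 [ 0.6437 -0.011   0.0732]
scene bowl 0.69 [ 0.4375  0.3237 -0.0006]
scene lighter 0.81 [0.599  0.3761 0.0077]
scene penknife 0.71 [0.6034 0.2734 0.0047]
scene atomiser 0.59 [ 0.5755 -0.3857  0.0128]
scene comb_case 0.74 [ 0.4248 -0.3124 -0.0047]
side tare_top 0.58 [ 0.4361  0.3252 -0.0015]
wrist bowl 0.61 [0.4362 0.3232 0.0023]
```

View pics/scene9.png

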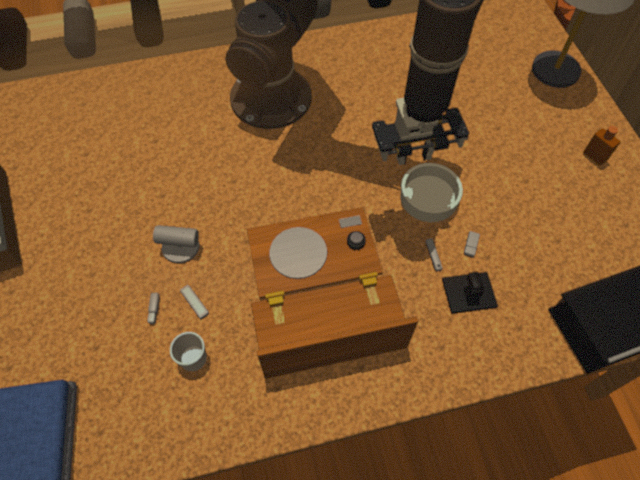

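The scene view shows the flap level, with the plate at (298,252), the tare button at (356,240) and the bowl at (431,193) under the gripper. I'll take the bowl now.

move_arm(increments=[{"jaw":0,"dx":0,"dy":-0.003,"dz":0.03,"twist":0},{"jaw":0,"dx":0,"dy":0,"dz":0.03,"twist":0},{"jaw":0,"dx":0,"dy":0,"dz":0.03,"twist":0},{"jaw":0,"dx":0,"dy":0,"dz":0.03,"twist":0},{"jaw":0,"dx":0,"dy":0,"dz":0.026,"twist":0},{"jaw":0,"dx":0,"dy":0,"dz":0.018,"twist":0},{"jaw":0,"dx":0,"dy":0,"dz":0,"twist":0},{"jaw":0,"dx":0,"dy":0,"dz":0,"twist":0}])

```text
t: 25.43
eef_pos: [0.4365, 0.2502, 0.0817]
ee_rot: [-3.14, -0.001, 3.115]
force: [0.2, 0.2, 0.6]
width: 0.044
gripper_force: 0.0
```

move_arm(increments=[{"jaw":-1,"dx":0,"dy":0,"dz":0,"twist":0},{"jaw":-1,"dx":0,"dy":0,"dz":0,"twist":0},{"jaw":-1,"dx":0,"dy":0,"dz":0,"twist":0},{"jaw":-1,"dx":0,"dy":0,"dz":0,"twist":0},{"jaw":-1,"dx":0,"dy":0,"dz":0,"twist":0},{"jaw":-1,"dx":0,"dy":0,"dz":0,"twist":0},{"jaw":-1,"dx":0,"dy":0,"dz":0,"twist":0},{"jaw":-1,"dx":0,"dy":0,"dz":0,"twist":0},{"jaw":-1,"dx":0,"dy":0,"dz":0,"twist":0}], force=30)

```text
t: 26.18
eef_pos: [0.4372, 0.2513, 0.0829]
ee_rot: [3.14, 0.001, 3.115]
force: [-1.8, 1.4, 6.2]
width: 0.0099
gripper_force: 29.8
```

Run:
```python
from h import *
s=st()
snap('scene','scene10')
I=arm.camera_info('scene');K=I['K'];T=np.array(I['extrinsics'])
for n,z in(('plate',.081),('bowl',.03),('tare_top',.09)):
    d=arm.silhouettes('scene',n)[0]; ys,xs=np.nonzero(d['pixels']); c=[xs.mean(),ys.mean(),1]
    r=T[:3,:3]@np.linalg.solve(K,c); t=(z-T[2,3])/r[2]; print(n,d['score'],len(xs),np.round(c,1),np.round(T[:3,3]+t*r,4))
pin('scene',['plate','tare_top'])
```

```text
t 26.18 p [0.4372 0.2513 0.0829] r [3.140e+00 1.000e-03 3.115e+00] F [-1.8  1.4  6.2] w 0.0099 g 29.8 q [ 0.91  0.32 -0.61  0.   -0.63 -2.51]
plate 0.85 8476 [312.4 251.4   1. ] [ 0.5593 -0.0106  0.081 ]
bowl 0.69 1597 [434.  201.1   1. ] [0.4682 0.3223 0.03  ]
tare_top 0.42 94 [356.4 237.8   1. ] [0.5543 0.0937 0.09  ]
scene plate 0.82 [ 0.5502 -0.0453  0.0792]
scene tare_top 0.41 [0.5536 0.095  0.0954]
scene tare_top 0.38 [7.101e-01 3.234e-01 2.000e-04]
```

move_arm(increments=[{"jaw":-1,"dx":0,"dy":0,"dz":-0.01,"twist":0},{"jaw":-1,"dx":0,"dy":0,"dz":-0.02,"twist":0},{"jaw":-1,"dx":0,"dy":0,"dz":-0.025,"twist":0},{"jaw":-1,"dx":0,"dy":0,"dz":-0.025,"twist":0},{"jaw":-1,"dx":0,"dy":0,"dz":-0.025,"twist":0},{"jaw":-1,"dx":0,"dy":0,"dz":-0.025,"twist":0},{"jaw":-1,"dx":0,"dy":0,"dz":-0.015,"twist":0},{"jaw":-1,"dx":0,"dy":0,"dz":0,"twist":0}])

```text
t: 27.15
eef_pos: [0.4374, 0.251, 0.2301]
ee_rot: [3.139, 0.003, 3.115]
force: [0.8, 0.8, -2.8]
width: 0.0089
gripper_force: 30.0
```

move_arm(increments=[{"jaw":-1,"dx":-0.005,"dy":-0.014,"dz":0,"twist":0},{"jaw":-1,"dx":-0.01,"dy":-0.03,"dz":0,"twist":0},{"jaw":-1,"dx":-0.01,"dy":-0.03,"dz":0,"twist":0},{"jaw":-1,"dx":-0.01,"dy":-0.03,"dz":0,"twist":0},{"jaw":-1,"dx":-0.01,"dy":-0.03,"dz":0,"twist":0},{"jaw":-1,"dx":-0.01,"dy":-0.03,"dz":0,"twist":0},{"jaw":-1,"dx":-0.01,"dy":-0.03,"dz":0,"twist":0},{"jaw":-1,"dx":-0.01,"dy":-0.03,"dz":0,"twist":0},{"jaw":-1,"dx":-0.01,"dy":-0.03,"dz":0,"twist":0},{"jaw":-1,"dx":-0.01,"dy":-0.03,"dz":0,"twist":0},{"jaw":-1,"dx":-0.01,"dy":-0.03,"dz":0,"twist":0},{"jaw":-1,"dx":-0.01,"dy":-0.03,"dz":0,"twist":0}])

```text
t: 28.15
eef_pos: [0.5415, -0.0982, 0.2254]
ee_rot: [-3.142, -0.003, 3.114]
force: [0.9, 0.6, -2.3]
width: 0.009
gripper_force: 30.0
```

move_arm(increments=[{"jaw":-1,"dx":-0.0067,"dy":-0.02,"dz":0,"twist":0},{"jaw":-1,"dx":0,"dy":0,"dz":0,"twist":0},{"jaw":-1,"dx":0,"dy":0,"dz":0,"twist":0},{"jaw":-1,"dx":0,"dy":0,"dz":0,"twist":0}])

```text
t: 28.48
eef_pos: [0.5476, -0.1167, 0.2257]
ee_rot: [3.142, -0.003, 3.113]
force: [-0.3, 0.1, -3.7]
width: 0.0086
gripper_force: 30.0
```

Run:
```python
from h import *
s=st()
snap('side','side11');pin('side',['bowl','flap_edge'],1)
snap('scene','scene11');pin('scene',['bowl','plate'],1)
go(.549,-.116,.1655,s=s)
cv2.imwrite('pics/c11.png',np.hstack([cv2.imread('pics/side11.png')[60:380,130:450],cv2.imread('pics/scene11.png')[100:420,150:470]]))
```

```text
t 28.48 p [ 0.5476 -0.1167  0.2257] r [ 3.142e+00 -3.000e-03  3.113e+00] F [-0.3  0.1 -3.7] w 0.0086 g 30.0 q [ 0.14  0.23 -0.34 -0.   -1.01 -1.74]
side bowl 0.64 [ 0.5517 -0.049   0.1374]
side flap_edge 0.66 [ 0.4593 -0.0047  0.0737]
scene bowl 0.9 [ 0.5515 -0.048   0.1387]
twist 0.000 dx -0.0014 dy 0.0008 dz 0.0602
```

View pics/c11.png

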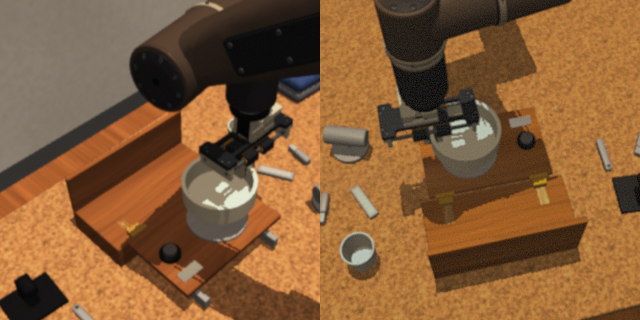

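The bowl hangs level over the plate, a few millimetres off centre, so I'll correct that while lowering.

move_arm(increments=[{"jaw":-1,"dx":0.002,"dy":0.003,"dz":0.015,"twist":0},{"jaw":-1,"dx":0,"dy":0,"dz":0.015,"twist":0},{"jaw":-1,"dx":0,"dy":0,"dz":0.012,"twist":0},{"jaw":-1,"dx":0,"dy":0,"dz":0.008,"twist":0},{"jaw":-1,"dx":0,"dy":0,"dz":0.004,"twist":0},{"jaw":-1,"dx":0,"dy":0,"dz":0.003,"twist":0},{"jaw":-1,"dx":0,"dy":0,"dz":0,"twist":0},{"jaw":-1,"dx":0,"dy":0,"dz":0,"twist":0}])

```text
t: 29.45
eef_pos: [0.5469, -0.1136, 0.1706]
ee_rot: [-3.142, 0.001, 3.115]
force: [-0.4, 0.0, -3.5]
width: 0.0087
gripper_force: 30.0
```

move_arm(increments=[{"jaw":-1,"dx":0,"dy":0,"dz":0.002,"twist":0},{"jaw":-1,"dx":0,"dy":0,"dz":0,"twist":0},{"jaw":-1,"dx":0,"dy":0,"dz":0,"twist":0}])

```text
t: 29.7
eef_pos: [0.5472, -0.1137, 0.169]
ee_rot: [3.142, 0.002, 3.114]
force: [0.8, -0.5, 1.8]
width: 0.0089
gripper_force: 30.0
```

move_arm(increments=[{"jaw":-1,"dx":0,"dy":0,"dz":0.0015,"twist":0},{"jaw":-1,"dx":0,"dy":0,"dz":0,"twist":0},{"jaw":-0.4,"dx":0,"dy":0,"dz":0,"twist":0},{"jaw":-0.4,"dx":0,"dy":0,"dz":0,"twist":0},{"jaw":-0.4,"dx":0,"dy":0,"dz":0,"twist":0},{"jaw":-0.4,"dx":0,"dy":0,"dz":0,"twist":0},{"jaw":-0.4,"dx":0,"dy":0,"dz":-0.02,"twist":0},{"jaw":-0.4,"dx":0,"dy":0,"dz":-0.03,"twist":0},{"jaw":-0.4,"dx":0,"dy":0,"dz":-0.03,"twist":0},{"jaw":-1,"dx":0,"dy":0,"dz":-0.03,"twist":0},{"jaw":-1,"dx":0,"dy":0,"dz":0,"twist":0}])

```text
t: 30.62
eef_pos: [0.5491, -0.1138, 0.283]
ee_rot: [-3.141, 0.009, 3.116]
force: [1.2, 0.9, 0.6]
width: 0.0179
gripper_force: 0.0
```

Run:
```python
from h import *
s=st()
for c in('side','scene'):
    snap(c,c+'12');pin(c,['bowl','tare_top','flap_edge','plate'],1)
go(.554,.0945,.18,s=s)
```

```text
t 30.62 p [ 0.5491 -0.1138  0.283 ] r [-3.141  0.009  3.116] F [1.2 0.9 0.6] w 0.0179 g 0.0 q [ 0.15  0.17 -0.26  0.   -1.12 -1.74]
side bowl 0.96 [ 0.5509 -0.0452  0.0791]
side tare_top 0.69 [0.5549 0.0886 0.0964]
side flap_edge 0.63 [ 0.4631 -0.0057  0.077 ]
scene bowl 0.62 [ 0.5514 -0.0453  0.0863]
scene tare_top 0.51 [ 0.5763 -0.3872  0.0147]
scene flap_edge 0.39 [ 0.7114 -0.3123  0.0029]
scene plate 0.57 [ 7.097e-01  3.208e-01 -6.000e-04]
twist 0.000 dx 0.0005 dy 0.2083 dz 0.1030
```

move_arm(increments=[{"jaw":-1,"dx":0,"dy":0.0294,"dz":0,"twist":0},{"jaw":-1,"dx":0,"dy":0.0294,"dz":0,"twist":0},{"jaw":-1,"dx":0,"dy":0.0294,"dz":0,"twist":0},{"jaw":-1,"dx":0,"dy":0.0294,"dz":0,"twist":0},{"jaw":-1,"dx":0,"dy":0.0294,"dz":0,"twist":0},{"jaw":-1,"dx":0,"dy":0.0294,"dz":0,"twist":0},{"jaw":-1,"dx":0,"dy":0.0294,"dz":0,"twist":0},{"jaw":-1,"dx":0,"dy":0,"dz":0.035,"twist":0},{"jaw":-1,"dx":0,"dy":0,"dz":0.035,"twist":0},{"jaw":-1,"dx":0,"dy":0,"dz":0.025,"twist":0},{"jaw":-1,"dx":0,"dy":0,"dz":0.018,"twist":0},{"jaw":-1,"dx":0,"dy":0,"dz":0,"twist":0}])

```text
t: 32.12
eef_pos: [0.5506, 0.0917, 0.1599]
ee_rot: [-3.139, -0.005, 3.114]
force: [-2.0, 0.2, 3.1]
width: 0.0004
gripper_force: 1.3
```

move_arm(increments=[{"jaw":-1,"dx":0,"dy":0,"dz":0.003,"twist":0},{"jaw":-1,"dx":0,"dy":0,"dz":0.002,"twist":0},{"jaw":-1,"dx":0,"dy":0,"dz":0.002,"twist":0},{"jaw":-1,"dx":0,"dy":0,"dz":0,"twist":0},{"jaw":-1,"dx":0,"dy":0,"dz":0,"twist":0}])

```text
t: 32.53
eef_pos: [0.5524, 0.092, 0.1577]
ee_rot: [3.141, 0.001, 3.114]
force: [-2.5, -1.1, 4.8]
width: 0.0007
gripper_force: 2.1
```

move_arm(increments=[{"jaw":-1,"dx":0,"dy":0,"dz":0.002,"twist":0},{"jaw":-1,"dx":0,"dy":0,"dz":0.001,"twist":0},{"jaw":-1,"dx":0,"dy":0,"dz":0,"twist":0},{"jaw":-1,"dx":0,"dy":0,"dz":0,"twist":0}])

```text
t: 32.87
eef_pos: [0.5525, 0.092, 0.1564]
ee_rot: [3.141, 0.002, 3.115]
force: [-8.8, -1.0, 21.3]
width: 0.0004
gripper_force: 10.7
```

The button bottomed out at 21 N, so tare is pressed. I'll lift off and measure where the silver lies.

move_arm(increments=[{"jaw":-1,"dx":0,"dy":0,"dz":-0.01,"twist":0},{"jaw":0,"dx":0,"dy":0,"dz":-0.035,"twist":0},{"jaw":0,"dx":0,"dy":0,"dz":-0.035,"twist":0},{"jaw":0,"dx":0,"dy":0,"dz":-0.035,"twist":0},{"jaw":0,"dx":0,"dy":0,"dz":-0.02,"twist":0},{"jaw":0,"dx":0,"dy":0,"dz":0,"twist":0}])

```text
t: 33.37
eef_pos: [0.5545, 0.0928, 0.2949]
ee_rot: [3.138, 0.01, 3.115]
force: [0.5, -0.3, -0.3]
width: 0.0283
gripper_force: 0.0
```

```bash
cat >> h.py <<'E'
def axis(c,n,z=.012,near=None):
    """silhouette -> centre and long-axis yaw on plane z"""
    I=arm.camera_info(c);K=np.array(I['K']);T=np.array(I['extrinsics'])
    for d in arm.silhouettes(c,n)[:3]:
        ct=max(cv2.findContours(d['pixels'].astype(np.uint8),0,2)[0],key=cv2.contourArea) if d['pixels'].any() else None
        if ct is None: continue
        ys,xs=np.nonzero(d['pixels']); r=T[:3,:3]@np.linalg.solve(K,np.vstack([xs,ys,np.ones(len(xs))]))
        P=(T[:3,3:]+r*(z-T[2,3])/r[2])[:2]
        (cx,cy),(a,b),ang=cv2.minAreaRect((P.T*1000).astype(np.float32))
        v=np.linalg.svd(P-P.mean(1,keepdims=True),full_matrices=False)[0][:,0]
        print(c,n,round(d['score'],2),'ctr',np.round([cx/1e3,cy/1e3],4),'mean',np.round(P.mean(1),4),'size',round(a),round(b),'yaw %.3f'%((np.arctan2(v[1],v[0])+np.pi/2)%np.pi-np.pi/2),flush=True)
E
python3 - <<'E'
from h import *
s=st()
N=['penknife','lighter','comb_case','atomiser']
snap('scene','scene13')
for n in N: axis('scene',n)
pin('scene',N+['bowl'],1)
snap('side','side13')
for n in N: axis('side',n)
pin('side',N[:2]+['tare_top','bowl'],1)
E
```

```text
t 33.37 p [0.5545 0.0928 0.2949] r [3.138 0.01  3.115] F [ 0.5 -0.3 -0.3] w 0.0283 g 0.0 q [ 0.51  0.17 -0.24  0.   -1.15 -2.11]
scene lighter 0.77 ctr [0.5966 0.3757] mean [0.5974 0.3751] size 25 65 yaw -0.580
scene lighter 0.49 ctr [0.6119 0.0075] mean [0.6593 0.0019] size 366 380 yaw -0.837
scene comb_case 0.63 ctr [ 0.5819 -0.2945] mean [ 0.5832 -0.2945] size 95 26 yaw 0.438
scene atomiser 0.62 ctr [ 0.5761 -0.3862] mean [ 0.5763 -0.3871] size 24 73 yaw -0.237
scene penknife 0.49 [0.6021 0.2729 0.0086]
scene lighter 0.62 [0.5974 0.3718 0.0061]
scene comb_case 0.67 [ 0.5814 -0.2909  0.0042]
scene atomiser 0.61 [ 0.5756 -0.3867  0.0159]
scene bowl 0.77 [ 0.55   -0.0473  0.0834]
side penknife 0.69 ctr [0.5989 0.2774] mean [0.5977 0.2776] size 19 85 yaw -0.051
side penknife 0.51 ctr [0.5947 0.0782] mean [0.5252 0.0868] size 27 294 yaw -0.091
side lighter 0.8 ctr [0.5935 0.3769] mean [0.5919 0.3775] size 26 67 yaw -0.596
side lighter 0.6 ctr [ 0.6923 -0.0305] mean [0.6569 0.0279] size 365 495 yaw 0.301
side comb_case 0.67 ctr [ 0.5813 -0.2927] mean [ 0.5816 -0.2928] size 89 32 yaw 0.412
side atomiser 0.72 ctr [ 0.5781 -0.3908] mean [ 0.577  -0.3892] size 30 78 yaw -0.255
side atomiser 0.61 ctr [ 0.6915 -0.0289] mean [0.657  0.0309] size 359 493 yaw 0.284
side penknife 0.66 [0.6007 0.2795 0.007 ]
side lighter 0.91 [0.5934 0.3768 0.0076]
side tare_top 0.44 [0.5557 0.0919 0.0938]
side bowl 0.87 [ 0.5507 -0.0485  0.0777]
```

move_arm(increments=[{"jaw":0,"dx":0,"dy":0,"dz":0,"twist":0.023},{"jaw":0,"dx":-0.0053,"dy":0.0265,"dz":0,"twist":0},{"jaw":0,"dx":-0.0053,"dy":0.0265,"dz":0,"twist":0},{"jaw":0,"dx":-0.0053,"dy":0.0265,"dz":0,"twist":0},{"jaw":0,"dx":-0.0053,"dy":0.0265,"dz":0,"twist":0},{"jaw":0,"dx":-0.0053,"dy":0.0265,"dz":0,"twist":0},{"jaw":0,"dx":-0.0053,"dy":0.0265,"dz":0,"twist":0},{"jaw":0,"dx":-0.0053,"dy":0.0265,"dz":0,"twist":0},{"jaw":0,"dx":0,"dy":0,"dz":0.035,"twist":0},{"jaw":0,"dx":0,"dy":0,"dz":0.035,"twist":0},{"jaw":0,"dx":0,"dy":0,"dz":0.03,"twist":0},{"jaw":0,"dx":0,"dy":0,"dz":0,"twist":0}])

```text
t: 35.32
eef_pos: [0.5955, 0.2739, 0.1817]
ee_rot: [-3.136, -0.009, 3.089]
force: [-0.6, -1.3, -2.0]
width: 0.0441
gripper_force: 0.0
```

Run:
```python
from h import *
s=st()
snap('wrist','w14'); axis('wrist','penknife',.01); pin('wrist',['penknife'],1)
snap('side','side14'); axis('side','penknife',.01)
```

```text
t 35.32 p [0.5955 0.2739 0.1817] r [-3.136 -0.009  3.089] F [-0.6 -1.3 -2. ] w 0.0441 g 0.0 q [ 0.73  0.42 -0.17 -0.   -1.   -2.35]
wrist penknife 0.91 ctr [0.6042 0.2771] mean [0.6024 0.2769] size 19 87 yaw -0.049
wrist penknife 0.76 [0.6009 0.2788 0.003 ]
side penknife 0.64 ctr [0.6006 0.2764] mean [0.5999 0.2767] size 22 90 yaw -0.070
```

View pics/w14.png

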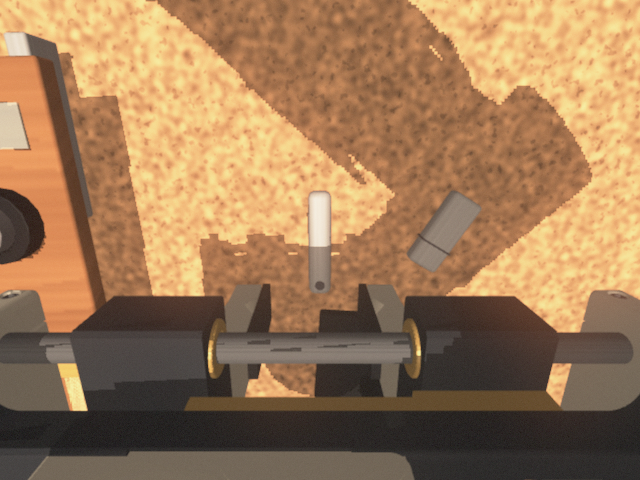

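The wrist view shows the penknife at column 320, centred between the fingers and aligned, with the lighter to its right. Going down for it.

move_arm(increments=[{"jaw":0,"dx":0,"dy":0,"dz":0.03,"twist":0},{"jaw":0,"dx":0,"dy":0,"dz":0.03,"twist":0},{"jaw":0,"dx":0,"dy":0,"dz":0.025,"twist":0},{"jaw":0,"dx":0,"dy":0,"dz":0.015,"twist":0},{"jaw":0,"dx":0,"dy":0,"dz":0.01,"twist":0},{"jaw":0,"dx":0,"dy":0,"dz":0.006,"twist":0},{"jaw":0,"dx":0,"dy":0,"dz":0.003,"twist":0},{"jaw":0,"dx":0,"dy":0,"dz":0,"twist":0},{"jaw":0,"dx":0,"dy":0,"dz":0,"twist":0}])

```text
t: 36.32
eef_pos: [0.5992, 0.2759, 0.071]
ee_rot: [3.14, 0.002, 3.092]
force: [-0.3, -0.3, -0.3]
width: 0.0441
gripper_force: 0.0
```

move_arm(increments=[{"jaw":-1,"dx":0,"dy":0,"dz":0,"twist":0},{"jaw":-1,"dx":0,"dy":0,"dz":0,"twist":0},{"jaw":-1,"dx":0,"dy":0,"dz":0,"twist":0},{"jaw":-1,"dx":0,"dy":0,"dz":0,"twist":0},{"jaw":-1,"dx":0,"dy":0,"dz":0,"twist":0},{"jaw":-1,"dx":0,"dy":0,"dz":0,"twist":0},{"jaw":-1,"dx":0,"dy":0,"dz":-0.02,"twist":0},{"jaw":-1,"dx":0,"dy":0,"dz":-0.035,"twist":0},{"jaw":-1,"dx":0,"dy":0,"dz":-0.035,"twist":0},{"jaw":-1,"dx":0,"dy":0,"dz":-0.035,"twist":0},{"jaw":-1,"dx":0,"dy":0,"dz":-0.035,"twist":0},{"jaw":-1,"dx":0,"dy":0,"dz":-0.03,"twist":0}], force=20)

```text
t: 37.32
eef_pos: [0.5985, 0.2754, 0.2622]
ee_rot: [3.141, 0.001, 3.091]
force: [0.5, 1.1, -1.3]
width: 0.0181
gripper_force: 20.0
```

move_arm(increments=[{"jaw":-1,"dx":0.0026,"dy":-0.0288,"dz":0,"twist":0},{"jaw":-1,"dx":0.0026,"dy":-0.0288,"dz":0,"twist":0},{"jaw":-1,"dx":0.0026,"dy":-0.0288,"dz":0,"twist":0},{"jaw":-1,"dx":0.0026,"dy":-0.0288,"dz":0,"twist":0},{"jaw":-1,"dx":0.0026,"dy":-0.0288,"dz":0,"twist":0},{"jaw":-1,"dx":0.0026,"dy":-0.0288,"dz":0,"twist":0},{"jaw":-1,"dx":0.0026,"dy":-0.0288,"dz":0,"twist":0},{"jaw":-1,"dx":0.0026,"dy":-0.0288,"dz":0,"twist":0},{"jaw":-1,"dx":0.0026,"dy":-0.0288,"dz":0,"twist":0},{"jaw":-1,"dx":0.0026,"dy":-0.0288,"dz":0,"twist":0},{"jaw":-1,"dx":0.0026,"dy":-0.0288,"dz":0,"twist":0},{"jaw":-1,"dx":0.0026,"dy":-0.0288,"dz":0,"twist":0}])

```text
t: 38.32
eef_pos: [0.5494, -0.0695, 0.2596]
ee_rot: [3.142, -0.0, 3.091]
force: [0.0, -0.7, -1.1]
width: 0.0177
gripper_force: 20.0
```

Run:
```python
from h import *
s=st(); go(.551,-.068,.165,s=s)
snap('side','side15'); pin('side',['penknife','bowl'],1)
snap('scene','scene15'); pin('scene',['penknife','bowl'],1)
```

```text
t 38.32 p [ 0.5494 -0.0695  0.2596] r [ 3.142 -0.     3.091] F [ 0.  -0.7 -1.1] w 0.0177 g 20.0 q [ 0.23  0.18 -0.31 -0.   -1.08 -1.85]
twist 0.000 dx -0.0016 dy 0.0015 dz 0.0946
side penknife 0.54 [ 0.5513 -0.0694  0.1953]
side bowl 0.72 [ 0.5512 -0.0457  0.0802]
scene penknife 0.8 [ 0.553  -0.0734  0.1965]
scene bowl 0.69 [ 0.5539 -0.0448  0.0807]
```

move_arm(increments=[{"jaw":-1,"dx":0,"dy":0.004,"dz":0.02,"twist":0},{"jaw":-1,"dx":0,"dy":0,"dz":0.025,"twist":0},{"jaw":-1,"dx":0,"dy":0,"dz":0.025,"twist":0},{"jaw":-1,"dx":0,"dy":0,"dz":0.015,"twist":0},{"jaw":-1,"dx":0,"dy":0,"dz":0.009,"twist":0},{"jaw":-1,"dx":0,"dy":0,"dz":0,"twist":0},{"jaw":-1,"dx":0,"dy":0,"dz":0,"twist":0},{"jaw":-0.4,"dx":0,"dy":0,"dz":0,"twist":0},{"jaw":-0.4,"dx":0,"dy":0,"dz":0,"twist":0},{"jaw":-0.4,"dx":0,"dy":0,"dz":0,"twist":0}])

```text
t: 39.45
eef_pos: [0.5509, -0.064, 0.1669]
ee_rot: [3.141, 0.002, 3.092]
force: [-1.1, 0.1, -0.1]
width: 0.0255
gripper_force: 0.0
```

move_arm(increments=[{"jaw":-0.4,"dx":0,"dy":0,"dz":-0.01,"twist":0},{"jaw":-0.4,"dx":0,"dy":0,"dz":-0.025,"twist":0},{"jaw":-0.4,"dx":0,"dy":0,"dz":-0.035,"twist":0},{"jaw":-0.4,"dx":0,"dy":0,"dz":-0.035,"twist":0},{"jaw":0,"dx":0,"dy":0,"dz":-0.025,"twist":0},{"jaw":0,"dx":0,"dy":0,"dz":0,"twist":0},{"jaw":0,"dx":0,"dy":0,"dz":0,"twist":0}])

```text
t: 40.03
eef_pos: [0.5508, -0.0641, 0.2988]
ee_rot: [3.14, 0.005, 3.091]
force: [-0.5, -0.1, -0.5]
width: 0.0401
gripper_force: 0.0
```

Run:
```python
from h import *
s=st()
for c in('side','scene'):
    snap(c,c+'16'); pin(c,['penknife','bowl','lighter'],1); axis(c,'lighter')
go(.596,.376,.2,np.pi-.585,s=s)
```

```text
t 40.03 p [ 0.5508 -0.0641  0.2988] r [3.14  0.005 3.091] F [-0.5 -0.1 -0.5] w 0.0401 g 0.0 q [ 0.24  0.15 -0.25  0.   -1.16 -1.86]
side penknife 0.7 [ 0.5534 -0.0633  0.0929]
side bowl 0.89 [ 0.5528 -0.0426  0.0771]
side lighter 0.72 [0.5942 0.3738 0.007 ]
side lighter 0.97 ctr [0.5929 0.3754] mean [0.5919 0.3764] size 29 69 yaw -0.577
side lighter 0.54 ctr [ 0.5994 -0.1219] mean [ 0.599  -0.1217] size 25 96 yaw -0.062
scene penknife 0.63 [ 0.5522 -0.0653  0.0907]
scene bowl 0.71 [ 0.5506 -0.0459  0.0775]
scene lighter 0.85 [0.5989 0.3709 0.0097]
scene lighter 0.5 ctr [0.5955 0.3751] mean [0.5959 0.3746] size 29 73 yaw -0.598
twist 0.535 dx 0.2054 dy 0.3919 dz 0.0988
```

move_arm(increments=[{"jaw":0,"dx":0,"dy":0,"dz":0,"twist":0.107},{"jaw":0,"dx":0,"dy":0,"dz":0,"twist":0.107},{"jaw":0,"dx":0,"dy":0,"dz":0,"twist":0.107},{"jaw":0,"dx":0,"dy":0,"dz":0,"twist":0.107},{"jaw":0,"dx":0,"dy":0,"dz":0,"twist":0.107},{"jaw":0,"dx":0.0171,"dy":0.0325,"dz":0,"twist":0},{"jaw":0,"dx":0.0171,"dy":0.0325,"dz":0,"twist":0},{"jaw":0,"dx":0.0171,"dy":0.0325,"dz":0,"twist":0},{"jaw":0,"dx":0.0171,"dy":0.0325,"dz":0,"twist":0},{"jaw":0,"dx":0.0171,"dy":0.0325,"dz":0,"twist":0},{"jaw":0,"dx":0.0171,"dy":0.0325,"dz":0,"twist":0},{"jaw":0,"dx":0.0171,"dy":0.0325,"dz":0,"twist":0}])

```text
t: 41.53
eef_pos: [0.576, 0.1935, 0.2956]
ee_rot: [-3.141, 0.0, 2.557]
force: [0.5, 0.5, 0.5]
width: 0.044
gripper_force: 0.0
```

move_arm(increments=[{"jaw":0,"dx":0.0171,"dy":0.0325,"dz":0,"twist":0},{"jaw":0,"dx":0.0171,"dy":0.0325,"dz":0,"twist":0},{"jaw":0,"dx":0.0171,"dy":0.0325,"dz":0,"twist":0},{"jaw":0,"dx":0.0171,"dy":0.0325,"dz":0,"twist":0},{"jaw":0,"dx":0.0171,"dy":0.0325,"dz":0,"twist":0},{"jaw":0,"dx":0,"dy":0,"dz":0.035,"twist":0},{"jaw":0,"dx":0,"dy":0,"dz":0.035,"twist":0},{"jaw":0,"dx":0,"dy":0,"dz":0.03,"twist":0},{"jaw":0,"dx":0,"dy":0,"dz":0,"twist":0},{"jaw":0,"dx":0,"dy":0,"dz":0,"twist":0}])

```text
t: 42.37
eef_pos: [0.5942, 0.3738, 0.1941]
ee_rot: [-3.137, -0.0, 2.557]
force: [1.1, -0.3, 0.7]
width: 0.0439
gripper_force: 0.0
```

Run:
```python
from h import *
s=st()
snap('wrist','w17'); axis('wrist','lighter',.01); pin('wrist',['lighter'],1)
snap('side','side17'); axis('side','lighter')
go(.595,.3748,.071,np.pi-.585,s=s)
```

```text
t 42.37 p [0.5942 0.3738 0.1941] r [-3.137 -0.     2.557] F [ 1.1 -0.3  0.7] w 0.0439 g 0.0 q [ 0.84  0.47 -0.04  0.   -1.06 -2.99]
wrist lighter 0.73 ctr [0.5982 0.3759] mean [0.5972 0.3763] size 27 67 yaw -0.583
wrist lighter 0.85 [0.5934 0.3791 0.0082]
side lighter 0.62 ctr [0.5941 0.3756] mean [0.5937 0.3761] size 27 67 yaw -0.570
twist 0.000 dx -0.0001 dy 0.0013 dz 0.1231
```

move_arm(increments=[{"jaw":0,"dx":0,"dy":0.002,"dz":0.03,"twist":0},{"jaw":0,"dx":0,"dy":0,"dz":0.03,"twist":0},{"jaw":0,"dx":0,"dy":0,"dz":0.025,"twist":0},{"jaw":0,"dx":0,"dy":0,"dz":0.015,"twist":0},{"jaw":0,"dx":0,"dy":0,"dz":0.012,"twist":0},{"jaw":0,"dx":0,"dy":0,"dz":0.007,"twist":0},{"jaw":0,"dx":0,"dy":0,"dz":0.004,"twist":0},{"jaw":0,"dx":0,"dy":0,"dz":0,"twist":0},{"jaw":0,"dx":0,"dy":0,"dz":0,"twist":0}])

```text
t: 43.37
eef_pos: [0.5962, 0.3764, 0.0738]
ee_rot: [3.14, 0.0, 2.557]
force: [0.1, -0.2, -0.5]
width: 0.0434
gripper_force: 0.0
```

move_arm(increments=[{"jaw":-1,"dx":0,"dy":0,"dz":0,"twist":0},{"jaw":-1,"dx":0,"dy":0,"dz":0,"twist":0},{"jaw":-1,"dx":0,"dy":0,"dz":0,"twist":0},{"jaw":-1,"dx":0,"dy":0,"dz":0,"twist":0},{"jaw":-1,"dx":0,"dy":0,"dz":0,"twist":0},{"jaw":-1,"dx":0,"dy":0,"dz":-0.02,"twist":0},{"jaw":-1,"dx":0,"dy":0,"dz":-0.035,"twist":0},{"jaw":-1,"dx":0,"dy":0,"dz":-0.035,"twist":0},{"jaw":-1,"dx":0,"dy":0,"dz":-0.035,"twist":0},{"jaw":-1,"dx":0,"dy":0,"dz":-0.035,"twist":0},{"jaw":-1,"dx":0,"dy":0,"dz":-0.03,"twist":0},{"jaw":-1,"dx":0,"dy":0,"dz":0,"twist":0}])

```text
t: 44.37
eef_pos: [0.5979, 0.3773, 0.2709]
ee_rot: [3.131, 0.004, 2.557]
force: [1.0, 0.6, 1.1]
width: 0.0256
gripper_force: 20.0
```

Run:
```python
from h import *
s=st(); go(.552,-.020,.18,3.092,s=s)
```

```text
t 44.37 p [0.5979 0.3773 0.2709] r [3.131 0.004 2.557] F [1.  0.6 1.1] w 0.0256 g 20.0 q [ 0.84  0.42  0.05  0.   -1.19 -2.99]
twist -0.535 dx 0.0261 dy -0.3991 dz 0.0909
```

move_arm(increments=[{"jaw":-1,"dx":0,"dy":0,"dz":0,"twist":-0.107},{"jaw":-1,"dx":0,"dy":0,"dz":0,"twist":-0.107},{"jaw":-1,"dx":0,"dy":0,"dz":0,"twist":-0.107},{"jaw":-1,"dx":0,"dy":0,"dz":0,"twist":-0.107},{"jaw":-1,"dx":0,"dy":0,"dz":0,"twist":-0.107},{"jaw":-1,"dx":0.0021,"dy":-0.0332,"dz":0,"twist":0},{"jaw":-1,"dx":0.0021,"dy":-0.0332,"dz":0,"twist":0},{"jaw":-1,"dx":0.0021,"dy":-0.0332,"dz":0,"twist":0},{"jaw":-1,"dx":0.0021,"dy":-0.0332,"dz":0,"twist":0},{"jaw":-1,"dx":0.0021,"dy":-0.0332,"dz":0,"twist":0},{"jaw":-1,"dx":0.0021,"dy":-0.0332,"dz":0,"twist":0},{"jaw":-1,"dx":0.0021,"dy":-0.0332,"dz":0,"twist":0}])

```text
t: 45.37
eef_pos: [0.5687, 0.1431, 0.2624]
ee_rot: [3.142, -0.0, 3.092]
force: [-0.2, 0.2, -0.2]
width: 0.0256
gripper_force: 20.0
```

move_arm(increments=[{"jaw":-1,"dx":0.0021,"dy":-0.0332,"dz":0,"twist":0},{"jaw":-1,"dx":0.0021,"dy":-0.0332,"dz":0,"twist":0},{"jaw":-1,"dx":0.0021,"dy":-0.0332,"dz":0,"twist":0},{"jaw":-1,"dx":0.0021,"dy":-0.0332,"dz":0,"twist":0},{"jaw":-1,"dx":0.0021,"dy":-0.0332,"dz":0,"twist":0},{"jaw":-1,"dx":0,"dy":0,"dz":0,"twist":0},{"jaw":-1,"dx":0,"dy":0,"dz":0,"twist":0}])

```text
t: 45.95
eef_pos: [0.5501, -0.0222, 0.2626]
ee_rot: [3.141, 0.0, 3.088]
force: [-0.5, 0.3, -0.6]
width: 0.0255
gripper_force: 20.0
```

Run:
```python
from h import *
s=st(); go(.552,-.020,.18,3.092,s=s)
for c in('side','scene'):
    snap(c,c+'18'); pin(c,['lighter','bowl','penknife'],1)
```

```text
t 45.95 p [ 0.5501 -0.0222  0.2626] r [3.141 0.    3.088] F [-0.5  0.3 -0.6] w 0.0255 g 20.0 q [ 0.32  0.18 -0.31 -0.   -1.09 -1.94]
twist -0.004 dx -0.0018 dy 0.0023 dz 0.0826
side lighter 0.59 [ 0.5467 -0.0201  0.1955]
side bowl 0.71 [ 0.5539 -0.0422  0.0761]
side penknife 0.8 [ 0.5566 -0.0874  0.0938]
scene lighter 0.57 [ 0.551  -0.023   0.1968]
scene bowl 0.81 [ 0.5487 -0.0428  0.0812]
scene penknife 0.55 [ 0.5577 -0.0856  0.0903]
```

move_arm(increments=[{"jaw":-1,"dx":0,"dy":-0.005,"dz":0.02,"twist":0},{"jaw":-1,"dx":0,"dy":0,"dz":0.025,"twist":0},{"jaw":-1,"dx":0,"dy":0,"dz":0.025,"twist":0},{"jaw":-1,"dx":0,"dy":0,"dz":0.015,"twist":0},{"jaw":-1,"dx":0,"dy":0,"dz":0.009,"twist":0},{"jaw":-1,"dx":0,"dy":0,"dz":0.003,"twist":0},{"jaw":-1,"dx":0,"dy":0,"dz":0,"twist":0},{"jaw":-0.25,"dx":0,"dy":0,"dz":0,"twist":0},{"jaw":-0.25,"dx":0,"dy":0,"dz":0,"twist":0},{"jaw":-0.25,"dx":0,"dy":0,"dz":0,"twist":0}])

```text
t: 47.18
eef_pos: [0.5509, -0.0255, 0.1668]
ee_rot: [3.141, 0.002, 3.092]
force: [0.2, -0.6, 0.0]
width: 0.0322
gripper_force: 0.0
```

move_arm(increments=[{"jaw":-0.25,"dx":0,"dy":0,"dz":-0.01,"twist":0},{"jaw":-0.25,"dx":0,"dy":0,"dz":-0.025,"twist":0},{"jaw":-0.25,"dx":0,"dy":0,"dz":-0.035,"twist":0},{"jaw":-0.25,"dx":0,"dy":0,"dz":-0.035,"twist":0},{"jaw":0,"dx":0,"dy":0,"dz":-0.025,"twist":0},{"jaw":0,"dx":0,"dy":0,"dz":0,"twist":0},{"jaw":0,"dx":0,"dy":0,"dz":0,"twist":0}])

```text
t: 47.77
eef_pos: [0.5509, -0.0255, 0.2988]
ee_rot: [3.14, 0.005, 3.091]
force: [-0.3, 0.7, -0.6]
width: 0.043
gripper_force: 0.0
```

Run:
```python
from h import *
s=st()
for c in('side','scene'):
    snap(c,c+'19'); pin(c,['penknife','bowl','lighter','atomiser'],1); axis(c,'atomiser'); axis(c,'comb_case')
go(.576,-.388,.2,np.pi-.245,s=s)
```

```text
t 47.77 p [ 0.5509 -0.0255  0.2988] r [3.14  0.005 3.091] F [-0.3  0.7 -0.6] w 0.043 g 0.0 q [ 0.31  0.15 -0.26  0.   -1.16 -1.93]
side penknife 0.86 [ 0.5562 -0.086   0.0926]
side bowl 0.61 [ 0.5539 -0.0448  0.0775]
side lighter 0.83 [ 0.5486 -0.0257  0.0937]
side atomiser 0.72 [ 0.573  -0.3865  0.012 ]
side atomiser 0.67 ctr [ 0.5773 -0.3887] mean [ 0.5752 -0.3881] size 31 80 yaw -0.295
side comb_case 0.56 ctr [ 0.5806 -0.2932] mean [ 0.5802 -0.2931] size 91 32 yaw 0.415
scene penknife 0.66 [ 0.5583 -0.0884  0.0928]
scene bowl 0.66 [ 0.5518 -0.045   0.083 ]
scene lighter 0.55 [ 4.246e-01 -3.120e-01 -1.000e-04]
scene atomiser 0.64 [ 0.5741 -0.3878  0.0129]
scene atomiser 0.52 ctr [ 0.5747 -0.3871] mean [ 0.5746 -0.3874] size 19 76 yaw -0.204
scene comb_case 0.88 ctr [ 0.5815 -0.2945] mean [ 0.5817 -0.2949] size 92 22 yaw 0.399
twist 0.195 dx -0.1123 dy -0.3455 dz 0.0988
```

move_arm(increments=[{"jaw":0,"dx":0,"dy":0,"dz":0,"twist":-0.114},{"jaw":0,"dx":0,"dy":0,"dz":0,"twist":-0.114},{"jaw":0,"dx":0,"dy":0,"dz":0,"twist":-0.114},{"jaw":0,"dx":0,"dy":0,"dz":0,"twist":-0.114},{"jaw":0,"dx":0.0098,"dy":-0.0323,"dz":0,"twist":0},{"jaw":0,"dx":0.0098,"dy":-0.0323,"dz":0,"twist":0},{"jaw":0,"dx":0.0098,"dy":-0.0323,"dz":0,"twist":0},{"jaw":0,"dx":0.0098,"dy":-0.0323,"dz":0,"twist":0},{"jaw":0,"dx":0.0098,"dy":-0.0323,"dz":0,"twist":0},{"jaw":0,"dx":0.0098,"dy":-0.0323,"dz":0,"twist":0},{"jaw":0,"dx":0.0098,"dy":-0.0323,"dz":0,"twist":0},{"jaw":0,"dx":0.0098,"dy":-0.0323,"dz":0,"twist":0}])

```text
t: 49.47
eef_pos: [0.5802, -0.2957, 0.2956]
ee_rot: [-3.142, 0.0, -2.736]
force: [1.0, -0.5, 0.1]
width: 0.0438
gripper_force: 0.0
```

move_arm(increments=[{"jaw":0,"dx":0,"dy":0,"dz":0.035,"twist":0},{"jaw":0,"dx":0,"dy":0,"dz":0.035,"twist":0},{"jaw":0,"dx":0,"dy":0,"dz":0.03,"twist":0},{"jaw":0,"dx":0,"dy":0,"dz":0,"twist":0},{"jaw":0,"dx":0,"dy":0,"dz":0,"twist":0}])

```text
t: 49.88
eef_pos: [0.5796, -0.2941, 0.1946]
ee_rot: [3.14, -0.003, -2.736]
force: [0.4, 0.5, 1.0]
width: 0.0435
gripper_force: 0.0
```

Run:
```python
from h import *
s=st()
snap('wrist','w20'); axis('wrist','comb_case',.01); pin('wrist',['comb_case'],1)
snap('side','side20'); axis('side','comb_case')
go(.581,-.2935,.071,.405+np.pi,s=s)
```

```text
t 49.88 p [ 0.5796 -0.2941  0.1946] r [ 3.140e+00 -3.000e-03 -2.736e+00] F [0.4 0.5 1. ] w 0.0435 g 0.0 q [-0.17  0.39 -0.17  0.   -1.01 -1.  ]
wrist comb_case 0.6 ctr [ 0.5846 -0.2981] mean [ 0.5829 -0.2989] size 90 26 yaw 0.421
wrist comb_case 0.65 [ 0.5822 -0.298   0.0045]
side comb_case 0.58 ctr [ 0.5812 -0.2926] mean [ 0.5811 -0.2931] size 89 32 yaw 0.415
twist 0.001 dx -0.0015 dy 0.0000 dz 0.1236
```

Aligned, so I'll descend, grip and lift.

move_arm(increments=[{"jaw":0,"dx":-0.001,"dy":-0.002,"dz":0.03,"twist":0},{"jaw":0,"dx":0,"dy":0,"dz":0.03,"twist":0},{"jaw":0,"dx":0,"dy":0,"dz":0.025,"twist":0},{"jaw":0,"dx":0,"dy":0,"dz":0.015,"twist":0},{"jaw":0,"dx":0,"dy":0,"dz":0.012,"twist":0},{"jaw":0,"dx":0,"dy":0,"dz":0.008,"twist":0},{"jaw":0,"dx":0,"dy":0,"dz":0.004,"twist":0},{"jaw":0,"dx":0,"dy":0,"dz":0,"twist":0},{"jaw":0,"dx":0,"dy":0,"dz":0,"twist":0}])

```text
t: 50.88
eef_pos: [0.5826, -0.2956, 0.0726]
ee_rot: [-3.141, 0.001, -2.735]
force: [1.0, -0.6, 0.5]
width: 0.0437
gripper_force: 0.0
```

move_arm(increments=[{"jaw":-1,"dx":0,"dy":0,"dz":0,"twist":0},{"jaw":-1,"dx":0,"dy":0,"dz":0,"twist":0},{"jaw":-1,"dx":0,"dy":0,"dz":0,"twist":0},{"jaw":-1,"dx":0,"dy":0,"dz":0,"twist":0},{"jaw":-1,"dx":0,"dy":0,"dz":0,"twist":0},{"jaw":-1,"dx":0,"dy":0,"dz":-0.02,"twist":0},{"jaw":-1,"dx":0,"dy":0,"dz":-0.035,"twist":0},{"jaw":-1,"dx":0,"dy":0,"dz":-0.035,"twist":0},{"jaw":-1,"dx":0,"dy":0,"dz":-0.035,"twist":0},{"jaw":-1,"dx":0,"dy":0,"dz":-0.035,"twist":0},{"jaw":-1,"dx":0,"dy":0,"dz":-0.03,"twist":0},{"jaw":-1,"dx":0,"dy":0,"dz":0,"twist":0}])

```text
t: 51.88
eef_pos: [0.5843, -0.2966, 0.2694]
ee_rot: [-3.134, 0.008, -2.735]
force: [2.6, -0.2, 0.3]
width: 0.0238
gripper_force: 20.0
```

Run:
```python
from h import *
s=st(); go(.553,-.058,.18,3.092,s=s)
```

```text
t 51.88 p [ 0.5843 -0.2966  0.2694] r [-3.134  0.008 -2.735] F [ 2.6 -0.2  0.3] w 0.0238 g 20.0 q [-0.17  0.34 -0.08  0.   -1.15 -0.99]
twist 0.456 dx 0.0431 dy 0.2367 dz 0.0894
```

move_arm(increments=[{"jaw":-1,"dx":0,"dy":0,"dz":0,"twist":0.114},{"jaw":-1,"dx":0,"dy":0,"dz":0,"twist":0.114},{"jaw":-1,"dx":0,"dy":0,"dz":0,"twist":0.114},{"jaw":-1,"dx":0,"dy":0,"dz":0,"twist":0.114},{"jaw":-1,"dx":0.0052,"dy":0.0296,"dz":0,"twist":0},{"jaw":-1,"dx":0.0052,"dy":0.0296,"dz":0,"twist":0},{"jaw":-1,"dx":0.0052,"dy":0.0296,"dz":0,"twist":0},{"jaw":-1,"dx":0.0052,"dy":0.0296,"dz":0,"twist":0},{"jaw":-1,"dx":0.0052,"dy":0.0296,"dz":0,"twist":0},{"jaw":-1,"dx":0.0052,"dy":0.0296,"dz":0,"twist":0},{"jaw":-1,"dx":0.0052,"dy":0.0296,"dz":0,"twist":0},{"jaw":-1,"dx":0.0052,"dy":0.0296,"dz":0,"twist":0}])

```text
t: 52.88
eef_pos: [0.5516, -0.0555, 0.2614]
ee_rot: [3.141, -0.0, 3.091]
force: [1.0, 0.4, -0.3]
width: 0.0232
gripper_force: 20.0
```

move_arm(increments=[{"jaw":-1,"dx":0,"dy":0,"dz":0,"twist":0},{"jaw":-1,"dx":0,"dy":0,"dz":0,"twist":0}])

```text
t: 53.05
eef_pos: [0.552, -0.0554, 0.2616]
ee_rot: [3.141, 0.0, 3.094]
force: [-0.0, -1.2, -0.6]
width: 0.0233
gripper_force: 20.0
```

Run:
```python
from h import *
s=st(); go(.553,-.058,.171,3.092,s=s)
for c in('side','scene'):
    snap(c,c+'21'); pin(c,['lighter','bowl','penknife','comb_case'],1)
```

```text
t 53.05 p [ 0.552  -0.0554  0.2616] r [3.141 0.    3.094] F [-0.  -1.2 -0.6] w 0.0233 g 20.0 q [ 0.25  0.18 -0.3  -0.   -1.09 -1.87]
twist 0.002 dx -0.0011 dy -0.0025 dz 0.0906
side lighter 0.6 [ 0.5481 -0.0271  0.0931]
side bowl 0.79 [ 0.5541 -0.0447  0.0799]
side comb_case 0.81 [ 0.5495 -0.0554  0.1954]
scene lighter 0.67 [ 0.5534 -0.0268  0.0934]
scene bowl 0.59 [ 0.5528 -0.0458  0.0794]
scene penknife 0.8 [ 0.5579 -0.0863  0.0933]
scene comb_case 0.54 [ 0.5465 -0.054   0.1977]
```

move_arm(increments=[{"jaw":-1,"dx":-0.004,"dy":-0.0025,"dz":0.02,"twist":0},{"jaw":-1,"dx":0,"dy":0,"dz":0.025,"twist":0},{"jaw":-1,"dx":0,"dy":0,"dz":0.022,"twist":0},{"jaw":-1,"dx":0,"dy":0,"dz":0.015,"twist":0},{"jaw":-1,"dx":0,"dy":0,"dz":0.007,"twist":0},{"jaw":-1,"dx":0,"dy":0,"dz":0,"twist":0},{"jaw":-1,"dx":0,"dy":0,"dz":0,"twist":0},{"jaw":-0.25,"dx":0,"dy":0,"dz":0,"twist":0},{"jaw":-0.25,"dx":0,"dy":0,"dz":0,"twist":0},{"jaw":-0.25,"dx":0,"dy":0,"dz":0,"twist":0}])

```text
t: 54.38
eef_pos: [0.5568, -0.0595, 0.1738]
ee_rot: [3.141, 0.002, 3.091]
force: [-0.9, -1.0, 0.3]
width: 0.0323
gripper_force: 0.0
```

move_arm(increments=[{"jaw":-0.25,"dx":0,"dy":0,"dz":-0.01,"twist":0},{"jaw":-0.25,"dx":0,"dy":0,"dz":-0.025,"twist":0},{"jaw":-0.25,"dx":0,"dy":0,"dz":-0.035,"twist":0},{"jaw":-0.25,"dx":0,"dy":0,"dz":-0.035,"twist":0},{"jaw":0,"dx":0,"dy":0,"dz":-0.02,"twist":0},{"jaw":0,"dx":0,"dy":0,"dz":0,"twist":0},{"jaw":0,"dx":0,"dy":0,"dz":0,"twist":0}])

```text
t: 54.97
eef_pos: [0.5567, -0.0595, 0.3004]
ee_rot: [3.14, 0.004, 3.091]
force: [0.6, 0.2, -0.8]
width: 0.0432
gripper_force: 0.0
```

Run:
```python
from h import *
s=st()
for c in('side','scene'):
    snap(c,c+'22'); pin(c,['penknife','bowl','lighter','comb_case','atomiser'],1); axis(c,'atomiser')
go(.575,-.3875,.2,np.pi-.245,s=s)
```

```text
t 54.97 p [ 0.5567 -0.0595  0.3004] r [3.14  0.004 3.091] F [ 0.6  0.2 -0.8] w 0.0432 g 0.0 q [ 0.24  0.16 -0.24  0.   -1.17 -1.86]
side penknife 0.52 [ 0.5555 -0.0863  0.0926]
side bowl 0.95 [ 0.5536 -0.0452  0.0774]
side lighter 0.72 [ 0.5479 -0.0266  0.0937]
side comb_case 0.58 [ 0.555  -0.0587  0.0892]
side atomiser 0.8 [ 0.5757 -0.3875  0.0154]
side atomiser 0.75 ctr [ 0.5759 -0.3872] mean [ 0.5737 -0.3868] size 31 78 yaw -0.317
scene penknife 0.77 [ 0.5584 -0.0869  0.0933]
scene bowl 0.91 [ 0.5487 -0.0428  0.0776]
scene lighter 0.77 [ 0.5513 -0.028   0.0928]
scene comb_case 0.83 [ 0.5547 -0.0583  0.0891]
scene atomiser 0.69 [ 0.5736 -0.3869  0.0114]
scene atomiser 0.62 ctr [ 0.5748 -0.3862] mean [ 0.5734 -0.386 ] size 23 76 yaw -0.242
twist 0.195 dx -0.0974 dy -0.3138 dz 0.1004
```

move_arm(increments=[{"jaw":0,"dx":0,"dy":0,"dz":0,"twist":0.1},{"jaw":0,"dx":0,"dy":0,"dz":0,"twist":0.1},{"jaw":0,"dx":-0.0097,"dy":-0.0314,"dz":0,"twist":0},{"jaw":0,"dx":-0.0097,"dy":-0.0314,"dz":0,"twist":0},{"jaw":0,"dx":-0.0097,"dy":-0.0314,"dz":0,"twist":0},{"jaw":0,"dx":-0.0097,"dy":-0.0314,"dz":0,"twist":0},{"jaw":0,"dx":-0.0097,"dy":-0.0314,"dz":0,"twist":0},{"jaw":0,"dx":-0.0097,"dy":-0.0314,"dz":0,"twist":0},{"jaw":0,"dx":-0.0097,"dy":-0.0314,"dz":0,"twist":0},{"jaw":0,"dx":-0.0097,"dy":-0.0314,"dz":0,"twist":0},{"jaw":0,"dx":-0.0097,"dy":-0.0314,"dz":0,"twist":0},{"jaw":0,"dx":-0.0097,"dy":-0.0314,"dz":0,"twist":0}])

```text
t: 56.67
eef_pos: [0.5723, -0.3895, 0.2975]
ee_rot: [3.142, -0.0, 2.891]
force: [0.7, 0.0, -0.2]
width: 0.0435
gripper_force: 0.0
```

move_arm(increments=[{"jaw":0,"dx":0,"dy":0,"dz":0.035,"twist":0},{"jaw":0,"dx":0,"dy":0,"dz":0.035,"twist":0},{"jaw":0,"dx":0,"dy":0,"dz":0.03,"twist":0},{"jaw":0,"dx":0,"dy":0,"dz":0,"twist":0},{"jaw":0,"dx":0,"dy":0,"dz":0,"twist":0}])

```text
t: 57.08
eef_pos: [0.5717, -0.3878, 0.1964]
ee_rot: [-3.142, -0.004, 2.891]
force: [0.3, 0.2, 1.0]
width: 0.0437
gripper_force: 0.0
```

Run:
```python
from h import *
s=st()
snap('wrist','w23'); axis('wrist','atomiser',.014); pin('wrist',['atomiser'],1)
snap('side','side23'); axis('side','atomiser');pin('side',['atomiser'],1)
go(.575,-.3875,.073,np.pi-.25,s=s)
```

```text
t 57.08 p [ 0.5717 -0.3878  0.1964] r [-3.142 -0.004  2.891] F [0.3 0.2 1. ] w 0.0437 g 0.0 q [-0.31  0.45 -0.07  0.   -1.05 -1.51]
wrist atomiser 0.72 ctr [ 0.579  -0.3909] mean [ 0.5763 -0.3898] size 20 75 yaw -0.232
wrist atomiser 0.79 [ 0.576  -0.387   0.0136]
side atomiser 0.63 ctr [ 0.5777 -0.3893] mean [ 0.577  -0.3885] size 27 73 yaw -0.261
side atomiser 0.36 ctr [ 0.5849 -0.0432] mean [0.5685 0.0105] size 310 199 yaw 1.087
side atomiser 0.71 [ 0.5766 -0.3887  0.0121]
twist -0.000 dx -0.0031 dy 0.0011 dz 0.1234
```

move_arm(increments=[{"jaw":0,"dx":-0.003,"dy":0,"dz":0.03,"twist":0},{"jaw":0,"dx":0,"dy":0,"dz":0.03,"twist":0},{"jaw":0,"dx":0,"dy":0,"dz":0.025,"twist":0},{"jaw":0,"dx":0,"dy":0,"dz":0.015,"twist":0},{"jaw":0,"dx":0,"dy":0,"dz":0.012,"twist":0},{"jaw":0,"dx":0,"dy":0,"dz":0.008,"twist":0},{"jaw":0,"dx":0,"dy":0,"dz":0.003,"twist":0},{"jaw":0,"dx":0,"dy":0,"dz":0,"twist":0},{"jaw":0,"dx":0,"dy":0,"dz":0,"twist":0}])

```text
t: 58.13
eef_pos: [0.576, -0.3888, 0.0758]
ee_rot: [-3.141, 0.002, 2.892]
force: [0.2, -0.2, -0.3]
width: 0.0437
gripper_force: 0.0
```

move_arm(increments=[{"jaw":-1,"dx":0,"dy":0,"dz":0,"twist":0},{"jaw":-1,"dx":0,"dy":0,"dz":0,"twist":0},{"jaw":-1,"dx":0,"dy":0,"dz":0,"twist":0},{"jaw":-1,"dx":0,"dy":0,"dz":0,"twist":0},{"jaw":-1,"dx":0,"dy":0,"dz":0,"twist":0},{"jaw":-1,"dx":0,"dy":0,"dz":-0.02,"twist":0},{"jaw":-1,"dx":0,"dy":0,"dz":-0.035,"twist":0},{"jaw":-1,"dx":0,"dy":0,"dz":-0.035,"twist":0},{"jaw":-1,"dx":0,"dy":0,"dz":-0.035,"twist":0},{"jaw":-1,"dx":0,"dy":0,"dz":-0.035,"twist":0},{"jaw":-1,"dx":0,"dy":0,"dz":-0.03,"twist":0},{"jaw":-1,"dx":0,"dy":0,"dz":0,"twist":0}])

```text
t: 59.13
eef_pos: [0.5774, -0.39, 0.2729]
ee_rot: [-3.139, 0.011, 2.892]
force: [0.8, -0.2, -0.1]
width: 0.0196
gripper_force: 19.9
```

Run:
```python
from h import *
s=st(); go(.551,-.036,.18,3.092,s=s)
```

```text
t 59.13 p [ 0.5774 -0.39    0.2729] r [-3.139  0.011  2.892] F [ 0.8 -0.2 -0.1] w 0.0196 g 19.9 q [-0.31  0.4   0.03  0.   -1.19 -1.51]
twist -0.200 dx 0.0439 dy 0.3522 dz 0.0929
```

move_arm(increments=[{"jaw":-1,"dx":0,"dy":0,"dz":0,"twist":-0.1},{"jaw":-1,"dx":0,"dy":0,"dz":0,"twist":-0.1},{"jaw":-1,"dx":0.0043,"dy":0.0352,"dz":0,"twist":0},{"jaw":-1,"dx":0.0043,"dy":0.0352,"dz":0,"twist":0},{"jaw":-1,"dx":0.0043,"dy":0.0352,"dz":0,"twist":0},{"jaw":-1,"dx":0.0043,"dy":0.0352,"dz":0,"twist":0},{"jaw":-1,"dx":0.0043,"dy":0.0352,"dz":0,"twist":0},{"jaw":-1,"dx":0.0043,"dy":0.0352,"dz":0,"twist":0},{"jaw":-1,"dx":0.0043,"dy":0.0352,"dz":0,"twist":0},{"jaw":-1,"dx":0.0043,"dy":0.0352,"dz":0,"twist":0},{"jaw":-1,"dx":0.0043,"dy":0.0352,"dz":0,"twist":0},{"jaw":-1,"dx":0.0043,"dy":0.0352,"dz":0,"twist":0}])

```text
t: 60.13
eef_pos: [0.5494, -0.0332, 0.2646]
ee_rot: [3.141, 0.0, 3.091]
force: [0.3, -0.1, 0.3]
width: 0.0198
gripper_force: 19.9
```

move_arm(increments=[{"jaw":-1,"dx":0,"dy":0,"dz":0,"twist":0},{"jaw":-1,"dx":0,"dy":0,"dz":0,"twist":0}])

```text
t: 60.3
eef_pos: [0.5498, -0.033, 0.2647]
ee_rot: [3.141, 0.0, 3.095]
force: [-0.3, -0.5, -0.3]
width: 0.0198
gripper_force: 19.9
```

Run:
```python
from h import *
s=st(); go(.551,-.035,.179,3.092,s=s)
for c in('side','scene'):
    snap(c,c+'24'); pin(c,['lighter','bowl','penknife','comb_case','atomiser'],1)
```

```text
t 60.3 p [ 0.5498 -0.033   0.2647] r [3.141 0.    3.095] F [-0.3 -0.5 -0.3] w 0.0198 g 19.9 q [ 0.3   0.18 -0.3  -0.   -1.09 -1.91]
twist 0.003 dx -0.0013 dy -0.0020 dz 0.0857
side lighter 0.69 [ 0.5476 -0.0238  0.0948]
side bowl 0.92 [ 0.5539 -0.0463  0.0775]
side penknife 0.63 [ 0.5577 -0.0839  0.0927]
side comb_case 0.73 [ 0.5574 -0.0596  0.0899]
side atomiser 0.71 [ 0.5515 -0.0329  0.2027]
scene lighter 0.67 [ 0.5531 -0.0287  0.0942]
scene bowl 0.88 [ 0.5496 -0.044   0.0779]
scene comb_case 0.91 [ 0.5553 -0.0567  0.0922]
scene atomiser 0.76 [ 0.549  -0.037   0.2032]
```

move_arm(increments=[{"jaw":-1,"dx":-0.001,"dy":-0.001,"dz":0.02,"twist":0},{"jaw":-1,"dx":0,"dy":0,"dz":0.025,"twist":0},{"jaw":-1,"dx":0,"dy":0,"dz":0.02,"twist":0},{"jaw":-1,"dx":0,"dy":0,"dz":0.012,"twist":0},{"jaw":-1,"dx":0,"dy":0,"dz":0.007,"twist":0},{"jaw":-1,"dx":0,"dy":0,"dz":0.003,"twist":0},{"jaw":-1,"dx":0,"dy":0,"dz":0,"twist":0},{"jaw":-1,"dx":0,"dy":0,"dz":0,"twist":0}])

```text
t: 61.57
eef_pos: [0.5515, -0.0358, 0.1784]
ee_rot: [3.142, 0.001, 3.092]
force: [0.4, -0.0, 0.0]
width: 0.02
gripper_force: 19.9
```

move_arm(increments=[{"jaw":-0.35,"dx":0,"dy":0,"dz":0,"twist":0},{"jaw":-0.35,"dx":0,"dy":0,"dz":0,"twist":0},{"jaw":-0.35,"dx":0,"dy":0,"dz":0,"twist":0},{"jaw":-0.35,"dx":0,"dy":0,"dz":0,"twist":0},{"jaw":-0.35,"dx":0,"dy":0,"dz":-0.01,"twist":0},{"jaw":-0.35,"dx":0,"dy":0,"dz":-0.025,"twist":0},{"jaw":-0.35,"dx":0,"dy":0,"dz":-0.035,"twist":0},{"jaw":-0.35,"dx":0,"dy":0,"dz":-0.035,"twist":0},{"jaw":-0.35,"dx":0.02,"dy":0,"dz":-0.035,"twist":0},{"jaw":-0.35,"dx":0.03,"dy":0,"dz":-0.02,"twist":0},{"jaw":-0.35,"dx":0.03,"dy":0,"dz":0,"twist":0},{"jaw":-0.35,"dx":0,"dy":0,"dz":0,"twist":0}])

```text
t: 62.57
eef_pos: [0.4675, -0.0322, 0.3406]
ee_rot: [3.139, 0.004, 3.091]
force: [-0.4, 1.0, -1.5]
width: 0.0283
gripper_force: 0.0
```

Run:
```python
from h import *
s=st()
for c in('side','scene'):
    snap(c,c+'25'); pin(c,['lighter','bowl','penknife','comb_case','atomiser','flap_edge','tare_top'],1)
pin('scene',['support_left_grip','support_right_grip','cufflink_cup','watch_stand','sunglasses_stand'],1)
f=lambda i,x,y,w,h:cv2.resize(i[y:y+h,x:x+w],(400,400),interpolation=cv2.INTER_CUBIC)
cv2.imwrite('pics/c25.png',np.hstack([f(cv2.imread('pics/side25.png'),130,150,200,200),f(cv2.imread('pics/scene25.png'),220,170,200,200)]))
```

```text
t 62.57 p [ 0.4675 -0.0322  0.3406] r [3.139 0.004 3.091] F [-0.4  1.  -1.5] w 0.0283 g 0.0 q [ 0.35 -0.02 -0.35 -0.   -1.24 -1.97]
side lighter 0.51 [ 0.545  -0.0279  0.0932]
side bowl 0.91 [ 0.5505 -0.0461  0.0811]
side penknife 0.68 [ 0.5566 -0.0871  0.0928]
side comb_case 0.81 [ 0.5557 -0.0598  0.09  ]
side atomiser 0.62 [ 0.5515 -0.0313  0.1164]
side tare_top 0.45 [0.5543 0.0926 0.0957]
scene lighter 0.63 [ 0.5519 -0.0267  0.0937]
scene bowl 0.87 [ 0.5525 -0.0438  0.0828]
scene penknife 0.69 [ 0.56   -0.0865  0.0919]
scene comb_case 0.89 [ 0.5557 -0.0567  0.0913]
scene atomiser 0.48 [ 0.5518 -0.0341  0.1138]
scene tare_top 0.66 [0.554  0.0926 0.0934]
scene support_right_grip 0.58 [ 0.5514 -0.0489  0.0771]
scene cufflink_cup 0.74 [ 7.111e-01 -3.149e-01  1.000e-04]
scene watch_stand 0.64 [ 0.4241 -0.312   0.0006]
scene sunglasses_stand 0.8 [ 0.7108  0.3228 -0.003 ]
```

View pics/c25.png

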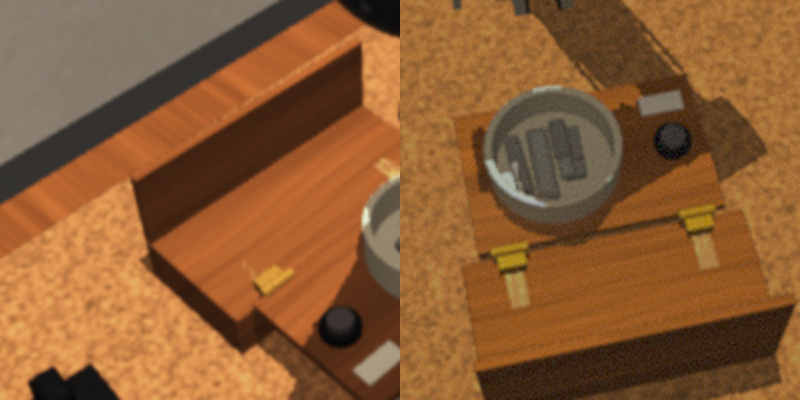

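The final picture shows all four pieces in the bowl at about (550,155) in the crop. The bowl is upright on the plate, the flap is level, the tare button is free and the gripper is clear. Handing in.

```bash
python3 -c "
from station import arm
print(arm.job_done())"
```

```text
the job is handed in; nothing more can be done
None
```

The job is handed in with every step carried out in order and all four silver pieces in the bowl, but no verdict came back; I could only judge the supports' full travel from firm pulls to their stops and the camera images.

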